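Clear the cover, test its catch and hold the parts chest open

TASK

Someone left a tape measure standing on the hinged cover of the grey steel parts chest: move it into the chest's open bay beside the cover, then raise the cover by its pull tab and finish still holding it there, at least 45 degrees open and without letting go, so that a colleague can reach the parts inside. The cover's catch may or may not be caught and nothing shows which, so tug the tab gently: if the cover gives, just carry on lifting; if it is caught, let it down, give the black knob a quarter turn to free it, and never force it. Leave the other things on the bench where they are.

Things in the scene. Friction and masses are not known exactly. Their poses are not given: they have to be found in the camera images.
- chest: Fixed grey sheet-steel chest, 190 (x) x 360 (y) x 90 mm high, walls 4 mm; origin at the centre of its underside; x from its front (pull tab) to its hinged back, y to its left, z up. Its left end (y 56 to 176, x -91 to 91 mm) is an open-topped bay, floor at 8 mm, rim at 90 mm; two loose 19 mm high end caps lie in the bay's back third (x over 48 mm) and may shift. The rest is under the cover.
- tape_measure: Tape measure standing on edge on the closed cover (top of the cover 93 mm above the bench), behind the knob: block-like case 32 mm thick (its x), 77 mm long (its y), 68 mm high, 0.15 to 0.3 kg; origin at the centre of its underside, z up.
- bay_floor (a point): Point on the floor of the open bay, in the middle of its clear front part; axes as the chest's. The bay is 120 mm wide (y), and clear for 65 mm either way in x from here.
- cover (a joint): Opening angle of the cover, rad: 0 shut, grows as its front edge rises, stops at 1.2. The cover (sheet 192 x 233 x 3 mm, 0.5 to 0.9 kg) is hinged at the back and falls shut when let go; lifting at the tab takes 2 to 4 N. If the catch holds, it rises only 0.02 to 0.03 rad (about 5 mm at the tab) and stops hard.
- cover_hinge (a point): Middle of the cover's hinge line, on the hinge axis; fixed to the chest, with its axes: the hinge axis is y. The pull tab spans 192 to 237 mm from it toward -x when shut, at the same height, and swings about it.
- pull_tab: Steel pull tab on the middle of the cover's front edge: a flat tongue 30 mm wide (y), 8 mm thick (z); origin at its root in mid thickness, it reaches from there 45 mm along its -x. Free air beside, before and below it (88 mm), so it can be pinched across its 30 mm from above and turns in the fingers as the cover swings.
- knob_top (a point): Middle of the top of the latch knob: round, black, fluted, 34 mm across, standing 29 mm above the cover, axis square to it, 42 mm behind the cover's front edge, middle of its width; axes as the cover's. It turns either way with light friction (0.06 N m), without stops, detents or mark, and stays where left.
- keeper: Small striker hook inside the chest's front wall, hidden by the shut cover; bends above 60 N. A straight double-ended bar under the knob catches beneath it while one end points to the front within about 40 degrees: a quarter turn (80 to 100 degrees, either way) takes a caught bar clear, but may take a clear bar back into the catch.
- wood_block: Bystander: wooden packing block 45x75x22 mm, lying right of the chest.
- bracket: Bystander: galvanised angle bracket 30x40x40 mm, right of the chest.
- thread_lock: Bystander: pale bottle with a red nozzle cap, 50x49x143 mm, standing left of the chest.
- bolt: Bystander: hex bolt standing on its head, 16x19x61 mm, front left.
Not all that is in view belongs to the job. Of the things that look like the tape_measure, the smallest one is meant.

How it is judged (in metres and radians):
On the way, in this order (a step that is already met when the one before it is completed fails the run):
1. the tape measure is in the open bay and let go (x of tape_measure in the frame of chest between -0.091 and 0.091 m and y of tape_measure in the frame of chest between 0.056 and 0.176 m and z of tape_measure in the frame of chest between 0 and 0.07 m and contact force between the fingers and tape_measure below 0.3 N), for 0.2 s.
2. the cover has been tugged: it gave way (more than 6 degrees) or its catch was felt to hold (over 2 N) ((value of joint cover above 0.1 rad or contact force between anything else and keeper above 2 N)), for 0.1 s.
At the end, for the whole second after the job is handed in: The cover stands still, at least 0.76 rad (44 degrees) open, with the fingers still on its pull tab (over 0.8 N, the cover would fall shut otherwise), and the tape measure rests in the open bay, inside its walls and below 70 mm, untouched (all of step 1 and value of joint cover above 0.76 rad and velocity of joint cover between -0.1 and 0.1 rad/s and contact force between the fingers and pull_tab above 0.8 N and linear speed of tape_measure below 0.03 m/s); the arm keeps its last pose, push and grip.
It fails at once if the catch is forced: more than 60 N on the striker (contact force between anything else and keeper above 60 N).
It fails at once if a bystander is moved by more than 30 mm or the bottle is knocked over (distance of any of wood_block, bracket, thread_lock, bolt from where it was at the start of the episode above 0.03 m or angle between thread_lock's own z axis and vertical above 0.5 rad).
It also fails if it takes over 72 s, if anything falls off the work surface, if the arm or the gripper's body presses on something with over 40 N, if the wrist force passes 120 N, or if a joint passes its speed limit or range.

ROBOT

A 6-joint arm with a two-finger parallel gripper is mounted at the origin on a cart in front of the work surface, level with it; the furniture and walls round the work are solid. World frame = base frame: x ahead of the robot, y to its left, z up, the work surface at z = 0. Lengths are in mm, angles in rad, forces in N, time in s.
With the tool pointing down it reaches from about 325 to 900 mm from the base axis. Payload 3.5 kg.
Tool frame: the origin (TCP) lies at the very end of the fingers, on their centre line; the grasp point (between the pads) lies 19 mm behind it; z points along the fingers, y is the direction in which the jaws open and shut (so a half turn about z gives the same grasp; the last joint's range is limited). The gripper opens to 85 mm and grips with 20 to 120 N. Pads are 22 mm wide; open, the fingers measure 114 mm over their backs; the gripper's body (76 mm by 85 mm) begins 54 mm behind the grasp point. The pads swing forward as they close: fully open they stand 13 mm farther back than shut.
Start: joints at [1.127, 0.276, -0.026, 1.268, 0, 1.467], TCP at [208.907, 589.05, 231.313] pointing down, gripper open.
Joint ranges: [-3.12, 3.12], [-0.85, 1.88], [-1.08, 1.24], [-1.95, 2.15], [-1.57, 1.53], [-3.14, 3.14]. Speed limits (rad/s): [2.57, 2.57, 3.14, 3.14, 3.14, 3.14].

INTERFACE

Orientations are given as a unit quaternion [x, y, z, w].
In Python, from plant import status, camera, camera_info, job, cut_out, place_of gives the robot as it stands.
- The arm moves only by the tool servo_tool, never from a script. Its argument "plan" is a list of rows, each an object with "fingers": the closure, from 0 (fully open) to 1 (shut); "dp": the shift along the tool's x, y, z in mm, a list of three; "rot": the turn, a rotation vector about the tool's x, y, z in degrees, a list of three. A call has 1 to 12 rows; each row shifts and turns the commanded pose from where the row before left it, along the tool's axes as they then stand; what a row does not reach is not made up. A row lasts 1/12 s, in which the tool goes at most 41.7 mm and 7.16 degrees, less where a joint would pass 70% of its speed; a pose out of reach is approached as far as the arm can. A call is refused whole if a number of a shift passes 41.7 or a number of a turn 7.16, either way. A call with a gripper value outside its range is refused whole. The fingers move at their own pace and stop on an object; the grip force is fixed at half the most. Time passes only in rows, so rows that do not move let the fingers close. It gives the time, the measured TCP pose, the force and the opening at its end, in the units of the state.
- status.sense(): the state, without advancing time (a new reading comes with each control period).
- camera(name): name is "side" or "top"; returns the picture (420x560x3 uint8, red, green, blue); there is no depth.
- camera_info(name): a dict with "fx", "fy", "cx", "cy" (pixels), "position" and "orientation" of the camera in the world. Camera axes: x right, y up, looking along -z (the intrinsics and any distortion apply to the point x, -y, -z); pixel columns grow to the right and rows downward; lengths in mm; the calibration is good to about 2 mm. A picture is of the moment at which its call begins. camera_info takes no time and is no camera call.
- job.sign_off(): hands the job in, once; it reports no verdict.
Trained networks look in the newest picture that a camera, given by its name, has taken for a name from the list of things; names that differ only in an ending like _2 or _b are one class to them, and where a whole thing is asked for, a point or a joint stands for the part that bears it (a point fixed in the world has none). Each returns a list of dicts, best first, with "score" (0 to 1); they miss things now and then, are a little off and sometimes report something else, mostly with a low value. They report only what shows in the picture. A call takes as long as a camera call. They do not tell look-alikes from the thing itself.
- cut_out(label, camera): "pixels" (420x560 bool, what is visible of it) and "at" ([row, column] as shares, 0 to 1, of the picture: columns of its width, rows of its height, amid what is visible of it).
- place_of(label, camera): "at" ([row, column] as shares, 0 to 1, of the picture: columns of its width, rows of its height: a listed point, or the origin of a listed thing).
The state is a dict: "time_s": time; "q": joint angles; "qd": joint speeds; "tau": joint torques, N m; "tool_pos": TCP position; "eef_rot": TCP orientation; "force": force on the tool from outside, world axes, zero at the start; "moment": the same for the moment, N m; "grip_width": finger opening in mm.
Only numpy, scipy, OpenCV 4.12 (cv2) and the standard library are available. Lean on these libraries where they do the work, as an engineer would, in place of code of your own. Each camera call takes 0.05 s, during which the arm holds its last target.

## Working session

There is one attempt and no reset: what is moved stays moved. The work goes in short steps, Python scripts to look and compute and a tool call to move; the robot and the scene stay as the last step left them, time stands still between calls to the robot, and variables do not carry over. Pictures are saved under pics/ and viewed, and the job is handed in when it is done.

Besides the shell and the picture viewer there is one more tool, called after "Emit:" as name([rows], argument=value, ...), one row to a line, values as JSON. servo_tool: Moves the arm, as the interface text tells. Its arguments: {"type":"object","properties":{"plan":{"type":"array"}},"required":["plan"]}

```bash
ls; mkdir -p pics; python3 - <<'E'
from plant import status, camera, camera_info
import cv2
s=status.sense(); print(s)
for n in("side","top"):
    print(n,camera_info(n)); im=camera(n); cv2.imwrite(f"pics/{n}0.png",im[:,:,::-1])
E
```

```text
pics
{'time_s': 0.0, 'q': array([ 1.12656995e+00,  2.77121629e-01, -2.78774588e-02,  1.26798653e+00,
        8.96013845e-06,  1.46739133e+00]), 'qd': array([-2.75546919e-04, -2.08598955e-04,  2.33680561e-05, -2.66544953e-03,
        2.69975726e-04, -4.37624619e-04]), 'tau': array([ 8.59121678e-05, -4.45511413e+01,  2.95203602e+01,  1.64083159e-02,
       -1.06859777e-04,  6.33236866e-06]), 'tool_pos': array([208.59081636, 588.3484275 , 230.16835862]), 'eef_rot': array([ 1.69587011e-01,  9.85514610e-01, -1.05265344e-03, -3.00312668e-04]), 'force': array([-0.53218376,  0.81685692,  0.16386692]), 'moment': array([ 0.02475427, -0.08502825,  0.0173766 ]), 'grip_width': 85.64552948956235}
side {'fx': 427.8682214302891, 'fy': 427.8682214302891, 'cx': 282.7722135481485, 'cy': 210.6810659490773, 'position': array([ 420.66750052, -846.62869922,  889.23821497]), 'orientation': array([ 0.40560731, -0.03570169, -0.05952542,  0.91140815])}
top {'fx': 444.40764517528703, 'fy': 444.40764517528703, 'cx': 278.15857313228986, 'cy': 209.13317788028317, 'position': array([ 369.04622654,   -2.41677522, 1536.04535402]), 'orientation': array([-0.04613409,  0.0311521 ,  0.70703364, -0.70498555])}
```

View pics/side0.png

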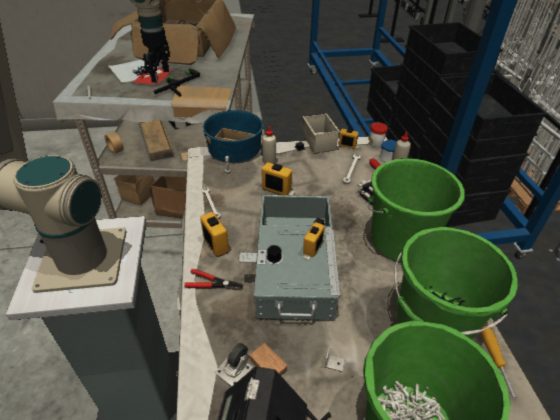

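View pics/top0.png

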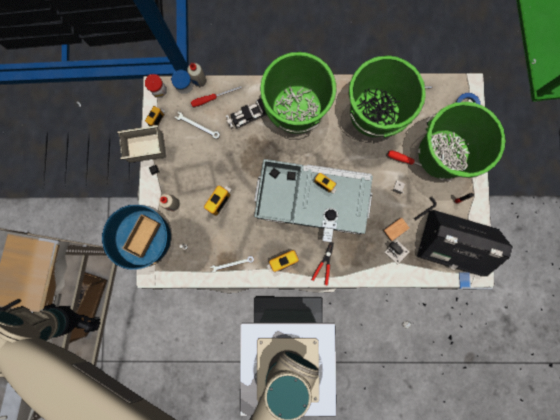

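```bash
cat > h.py <<'E'
import numpy as np, cv2
from scipy.spatial.transform import Rotation as R
from plant import status, camera, camera_info, job, cut_out, place_of
def ray(cam,at):
    c=camera_info(cam); u=at[1]*560; v=at[0]*420
    d=np.array([(u-c['cx'])/c['fx'],-(v-c['cy'])/c['fy'],-1.0])
    return np.array(c['position']),R.from_quat(c['orientation']).apply(d)
def onz(cam,at,z):
    p,d=ray(cam,at); return p+d*(z-p[2])/d[2]
def proj(cam,P):
    c=camera_info(cam); q=R.from_quat(c['orientation']).inv().apply(np.atleast_2d(P)-c['position'])
    return np.c_[c['cx']+c['fx']*q[:,0]/-q[:,2], c['cy']+c['fy']*q[:,1]/q[:,2]]
def tri(a,b):
    (p1,d1),(p2,d2)=a,b
    A=np.zeros((3,3));r=np.zeros(3)
    for p,d in((p1,d1),(p2,d2)):
        d=d/np.linalg.norm(d);M=np.eye(3)-np.outer(d,d);A+=M;r+=M@p
    x=np.linalg.solve(A,r)
    e=[np.linalg.norm(np.cross(d/np.linalg.norm(d),x-p)) for p,d in((p1,d1),(p2,d2))]
    return x,max(e)
E
python3 - <<'E'
from h import *
import time
ims={n:camera(n) for n in("side","top")}
Z={'chest':0,'tape_measure':93,'bay_floor':8,'cover_hinge':91,'pull_tab':91,'knob_top':122}
for l in Z:
    for n in("side","top"):
        for r in place_of(l,n)[:5]:
            print(l,n,round(r['score'],2),np.round([r['at'][1]*560,r['at'][0]*420],1),onz(n,r['at'],Z[l]).round(1))
for n,b in(("side",(250,180,350,330)),("top",(245,150,385,240))):
    x0,y0,x1,y1=b; cv2.imwrite(f"pics/{n}_crop.png",cv2.resize(ims[n][y0:y1,x0:x1,::-1],None,fx=4 if n=='side' else 5.5,fy=4 if n=='side' else 5.5,interpolation=2))
E
```

```text
chest side 0.77 [293.2 262.5] [570.7 -82.6   0. ]
chest top 0.63 [312.6 199.7] [570.3 -89.9   0. ]
tape_measure side 0.97 [281. 190.] [563.1 119.8  93. ]
tape_measure side 0.63 [218.8 244. ] [376.  -77.6  93. ]
tape_measure side 0.58 [309.4 251.1] [ 601.5 -130.1   93. ]
tape_measure top 0.84 [220.4 200.3] [557.5 217.7  93. ]
tape_measure top 0.63 [285.2 261.9] [356.3   5.6  93. ]
tape_measure top 0.52 [326.7 182.6] [ 614.4 -131.4   93. ]
bay_floor side 0.72 [283.  232.3] [557.9  29.    8. ]
bay_floor side 0.5 [268.9 360.9] [ 471.2 -366.7    8. ]
bay_floor top 0.69 [276.2 199.9] [569.1  36.6   8. ]
bay_floor top 0.47 [402.7 188.8] [ 605.9 -400.8    8. ]
cover_hinge side 0.63 [309.6 248.9] [ 603.9 -120.8   91. ]
cover_hinge side 0.59 [336.5 260.1] [ 663.2 -166.2   91. ]
cover_hinge top 0.59 [338.1 169.3] [ 659.  -169.7   91. ]
cover_hinge top 0.2 [313.  200.2] [556.7 -86.   91. ]
pull_tab side 0.58 [258.9 256.7] [ 473.4 -131.5   91. ]
pull_tab top 0.62 [328.3 227. ] [ 468.7 -134.9   91. ]
knob_top side 0.81 [270.2 249.1] [ 501.1 -138.   122. ]
knob_top top 0.85 [331.3 215.6] [ 503. -142.  122.]
```

View pics/side_crop.png

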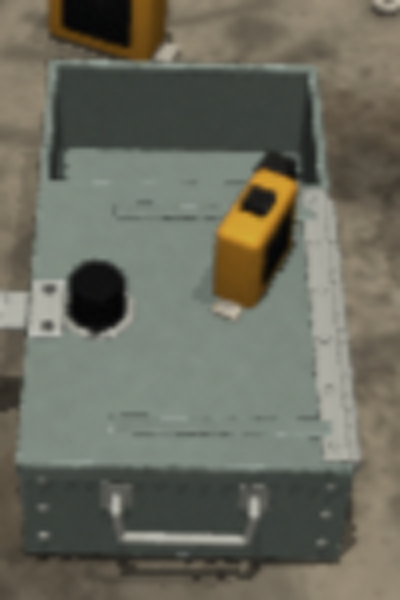

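View pics/top_crop.png

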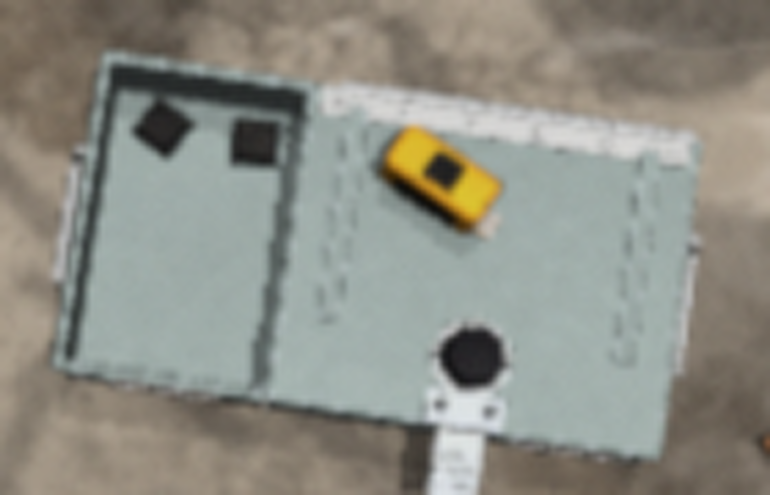

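```bash
cat > fit.py <<'E'
from h import *
from scipy.optimize import least_squares, minimize
for n in("side","top"): camera(n)
L={'chest':(0,0,0),'cover_hinge':(95,-60,91),'pull_tab':(-97,-60,91),'knob_top':(-55,-60,122),'bay_floor':(-21,116,8)}
obs=[]
for l,p in L.items():
    for n in("side","top"):
        rs=place_of(l,n)
        for r in rs:
            if l=='bay_floor' and r['score']<.6: continue
            if l=='cover_hinge' and abs(r['at'][1]*560-(336.5 if n=='side' else 338))>6: continue
            obs.append((n,p,np.array([r['at'][1]*560,r['at'][0]*420]),1.0,l)); break
for p,c in [((95,180,90),(107,55)),((-95,180,90),(58,372)),((-97,-177,92),(660,458)),((97,-177,92),(697,135))]:
    obs.append(('top',p,np.array([245+c[0]/5.5,150+c[1]/5.5]),2.0,'corner'))
for p,c in [((95,180,90),(318,66)),((-95,180,90),(50,63)),((-97,-177,92),(18,465)),((97,-177,92),(360,462))]:
    obs.append(('side',p,np.array([250+c[0]/4,180+c[1]/4]),2.0,'corner'))
def T(x,p): return R.from_euler('z',x[2]).apply(p)+[x[0],x[1],0]
f=lambda x:np.concatenate([w*(proj(n,T(x,p))[0]-o) for n,p,o,w,l in obs])
s=least_squares(f,[570,-86,-.15],loss='soft_l1'); print('chest',s.x,np.degrees(s.x[2]))
for (n,p,o,w,l) in obs: print(n,l,(proj(n,T(s.x,p))[0]-o).round(1))
x=s.x
for l,p in L.items(): print(l,T(x,p).round(1))
# tape
M={}
for n in("side","top"):
    want=(314,237) if n=='side' else (325,182)
    for r in cut_out('tape_measure',n):
        print(n,r['score'],np.array([r['at'][1]*560,r['at'][0]*420]).round(),r['pixels'].sum())
        if n not in M and np.hypot(r['at'][1]*560-want[0],r['at'][0]*420-want[1])<12: M[n]=r['pixels']
box=np.array([[a*16,b*38.5,z] for a in(-1,1) for b in(-1,1) for z in(0,68)])
def cost(t):
    c=0
    for n in M:
        P=proj(n,T((t[0],t[1],t[2]),box)+[0,0,93])
        h=cv2.convexHull((P*16*1+8*0).astype(np.float32))
        S=4; im=np.zeros((420*S,560*S),np.uint8); cv2.fillConvexPoly(im,np.round((h/16+.0)*S).astype(np.int32),1)
        im=cv2.resize(im.astype(np.float32),(560,420),interpolation=cv2.INTER_AREA)
        c+=np.abs(im-M[n]).sum()
    return c
best=min((minimize(cost,[610,-130,y],method='Nelder-Mead',options=dict(initial_simplex=[[610,-130,y],[620,-130,y],[610,-120,y],[610,-130,y+.2]])) for y in np.arange(-.3,1.6,.3)),key=lambda r:r.fun)
print('tape',best.x,np.degrees(best.x[2]),best.fun,[m.sum() for m in M.values()])
E
python3 fit.py
```

```text
chest [ 5.72985353e+02 -8.95436426e+01 -1.45324271e-01] -8.326467407752158
side chest [-1.4  4.7]
top chest [ 1.3 -2.1]
side cover_hinge [ 0.8 -0.9]
top cover_hinge [-1.8  3.2]
side pull_tab [0.9 1.8]
top pull_tab [-1.1  2.6]
side knob_top [2.9 1.1]
top knob_top [-1.   0.5]
top bay_floor [ 1.5 -1.8]
top corner [-0.4 -0.3]
top corner [-0.  -1.5]
top corner [-0.7 -1.1]
top corner [-0.2 -0.8]
side corner [-2.1  0.7]
side corner [-0.5  0.3]
side corner [-0.2 -0.1]
side corner [-0.6  2.1]
chest [573.  -89.5   0. ]
cover_hinge [ 658.3 -162.7   91. ]
pull_tab [ 468.3 -134.9   91. ]
knob_top [ 509.9 -140.9  122. ]
bay_floor [569.   28.3   8. ]
side 0.97 [215. 234.] 839
side 0.82 [277. 181.] 817
side 0.59 [309. 240.] 519
top 0.93 [285. 263.] 434
top 0.87 [216. 196.] 491
top 0.66 [325. 181.] 253
tape [ 610.07366008 -123.89996619    2.69701789] 154.52774230290404 262.125 [np.int64(519), np.int64(253)]
```

```bash
cat > ov.py <<'E'
from h import *
def T(x,p): return R.from_euler('z',x[2]).apply(p)+[x[0],x[1],0]
X=np.array([573,-89.5,-.1453]); t=(610,-124,np.radians(-26))
box=np.array([[a*16,b*38.5,93+z] for a in(-1,1) for b in(-1,1) for z in(0,68)])
out=[]
for n,b,k in(("side",(240,170,340,320),4),("top",(245,150,385,250),4)):
    im=camera(n)[:,:,::-1]; x0,y0,x1,y1=b
    c=cv2.resize(im[y0:y1,x0:x1],None,fx=k,fy=k,interpolation=2)
    pt=lambda P:[tuple(int(v) for v in (q-[x0,y0]+.5)*k) for q in proj(n,P)]
    B=pt(T(t,box))
    for i in range(8):
        for j in(1,2,4):
            if not i&j: cv2.line(c,B[i],B[i|j],(0,0,255),1)
    for z in(90,):
        C=pt(T(X,[(95,180,z),(-95,180,z),(-95,-180,z),(95,-180,z)]))
        for i in range(4): cv2.line(c,C[i],C[(i+1)%4],(255,0,255),1)
    for p in[(95,-60,91),(-97,-60,91),(-142,-60,91),(-55,-60,122)]: cv2.circle(c,pt(T(X,np.array([p])))[0],3,(0,255,0),-1)
    out.append(c)
h=max(o.shape[0] for o in out)
out=[cv2.copyMakeBorder(o,0,h-o.shape[0],0,0,0) for o in out]
cv2.imwrite('pics/ov.png',cv2.resize(np.hstack(out),None,fx=.8,fy=.8,interpolation=3))
E
python3 ov.py
```

```text
(no output)
```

View pics/ov.png

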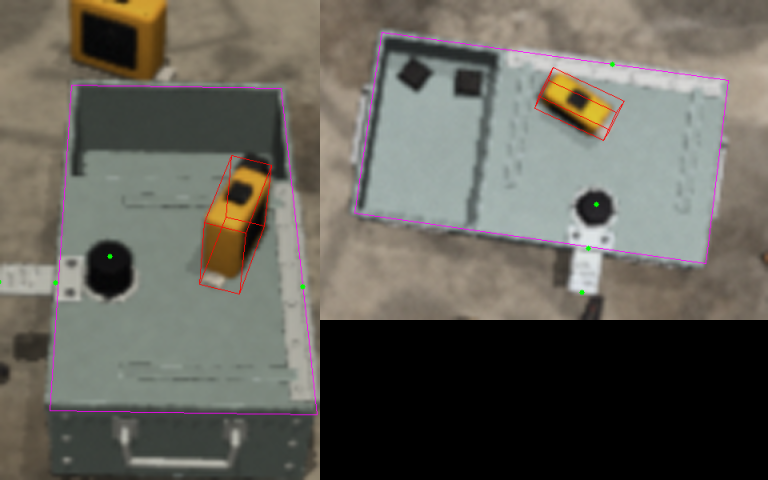

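```bash
cat >> h.py <<'E'
def T(x,p): return R.from_euler('z',x[2]).apply(p)+[x[0],x[1],0]
def st():
    s=status.sense(); r=R.from_quat(s['eef_rot']); m=r.as_matrix()
    print('t',round(s['time_s'],2),'pos',s['tool_pos'].round(1),'jawyaw',np.degrees(np.arctan2(m[1,1],m[0,1])).round(1),'tz',m[:,2].round(3),'F',s['force'].round(1),'M',s['moment'].round(2),'w',round(s['grip_width'],1),'q',s['q'].round(2))
    return s,r
def go(target,yaw=None):
    s,r=st(); d=r.inv().apply(np.array(target)-s['tool_pos']); n=np.ceil(np.linalg.norm(d)/38)
    print('tool dp',d.round(1),'rows',n,'per row',(d/n).round(1))
    if yaw is not None:
        # desired tool: z down, jaw (y) at yaw deg
        best=None
        for y in(yaw,yaw+180):
            a=np.radians(y); Y=np.array([np.cos(a),np.sin(a),0]);Zz=np.array([0,0,-1.]);X=np.cross(Y,Zz)
            v=(r.inv()*R.from_matrix(np.c_[X,Y,Zz])).as_rotvec(degrees=True)
            print(' yaw',y,'rotvec',v.round(1),'rows',np.ceil(np.linalg.norm(v)/7))
E
python3 -c "
from h import *
go((610,-124,231),-26)"
```

```text
t 1.6 pos [208.9 589.  231.3] jawyaw 70.5 tz [-0.  0. -1.] F [-0.7 -0.4 -0.9] M [0.02 0.01 0.03] w 85.4 q [ 1.13  0.28 -0.03  1.27  0.    1.47]
tool dp [-6.163e+02 -5.380e+02  3.000e-01] rows 22.0 per row [-28.  -24.5   0. ]
 yaw -26 rotvec [-0.  -0.  96.5] rows 14.0
 yaw 154 rotvec [  0.   -0.  -83.5] rows 12.0
```

Emit:
servo_tool([
  {"fingers": 0, "dp": [-25.6, -22.4, 0], "rot": [0, 0, 0]},
  {"fingers": 0, "dp": [-25.6, -22.4, 0], "rot": [0, 0, 0]},
  {"fingers": 0, "dp": [-25.6, -22.4, 0], "rot": [0, 0, 0]},
  {"fingers": 0, "dp": [-25.6, -22.4, 0], "rot": [0, 0, 0]},
  {"fingers": 0, "dp": [-25.6, -22.4, 0], "rot": [0, 0, 0]},
  {"fingers": 0, "dp": [-25.6, -22.4, 0], "rot": [0, 0, 0]},
  {"fingers": 0, "dp": [-25.6, -22.4, 0], "rot": [0, 0, 0]},
  {"fingers": 0, "dp": [-25.6, -22.4, 0], "rot": [0, 0, 0]},
  {"fingers": 0, "dp": [-25.6, -22.4, 0], "rot": [0, 0, 0]},
  {"fingers": 0, "dp": [-25.6, -22.4, 0], "rot": [0, 0, 0]},
  {"fingers": 0, "dp": [-25.6, -22.4, 0], "rot": [0, 0, 0]},
  {"fingers": 0, "dp": [-25.6, -22.4, 0], "rot": [0, 0, 0]},
])

```text
time_s: 2.6
tool_pos: [409.2, 231.5, 231.6]
eef_rot: [0.17, 0.986, 0.0, 0.0]
force: [-0.2, 0.2, 0.6]
grip_width: 85.3
```

Emit:
servo_tool([
  {"fingers": 0, "dp": [-25.6, -22.4, 0], "rot": [0, 0, 0]},
  {"fingers": 0, "dp": [-25.6, -22.4, 0], "rot": [0, 0, 0]},
  {"fingers": 0, "dp": [-25.6, -22.4, 0], "rot": [0, 0, 0]},
  {"fingers": 0, "dp": [-25.6, -22.4, 0], "rot": [0, 0, 0]},
  {"fingers": 0, "dp": [-25.6, -22.4, 0], "rot": [0, 0, 0]},
  {"fingers": 0, "dp": [-25.6, -22.4, 0], "rot": [0, 0, 0]},
  {"fingers": 0, "dp": [-25.6, -22.4, 0], "rot": [0, 0, 0]},
  {"fingers": 0, "dp": [-25.6, -22.4, 0], "rot": [0, 0, 0]},
  {"fingers": 0, "dp": [-25.6, -22.4, 0], "rot": [0, 0, 0]},
  {"fingers": 0, "dp": [-25.6, -22.4, 0], "rot": [0, 0, 0]},
  {"fingers": 0, "dp": [-25.6, -22.4, 0], "rot": [0, 0, 0]},
  {"fingers": 0, "dp": [-25.6, -22.4, 0], "rot": [0, 0, 0]},
])

```text
time_s: 3.6
tool_pos: [608.9, -124.6, 231.4]
eef_rot: [0.17, 0.985, 0.0, 0.0]
force: [0.8, 0.1, -0.0]
grip_width: 85.3
```

```bash
python3 -c "
from h import *
go((610,-124,200),-26)"
```

```text
t 3.6 pos [ 608.9 -124.6  231.4] jawyaw 70.5 tz [ 0.  0. -1.] F [ 0.8  0.1 -0. ] M [ 0.08 -0.08 -0.02] w 85.3 q [-0.31  0.27 -0.03  1.27  0.    0.04]
tool dp [-0.8  1.  31.4] rows 1.0 per row [-0.8  1.  31.4]
 yaw -26 rotvec [ 0.   0.  96.5] rows 14.0
 yaw 154 rotvec [ -0.    0.  -83.5] rows 12.0
```

Emit:
servo_tool([
  {"fingers": 0, "dp": [0, 0, 0], "rot": [0, 0, -7]},
  {"fingers": 0, "dp": [0, 0, 0], "rot": [0, 0, -7]},
  {"fingers": 0, "dp": [0, 0, 0], "rot": [0, 0, -7]},
  {"fingers": 0, "dp": [0, 0, 0], "rot": [0, 0, -7]},
  {"fingers": 0, "dp": [0, 0, 0], "rot": [0, 0, -7]},
  {"fingers": 0, "dp": [0, 0, 0], "rot": [0, 0, -7]},
  {"fingers": 0, "dp": [0, 0, 0], "rot": [0, 0, -7]},
  {"fingers": 0, "dp": [0, 0, 0], "rot": [0, 0, -7]},
  {"fingers": 0, "dp": [0, 0, 0], "rot": [0, 0, -7]},
  {"fingers": 0, "dp": [0, 0, 0], "rot": [0, 0, -7]},
  {"fingers": 0, "dp": [0, 0, 0], "rot": [0, 0, -7]},
  {"fingers": 0, "dp": [0, 0, 0], "rot": [0, 0, -6.5]},
])

```text
time_s: 4.6
tool_pos: [608.3, -123.0, 231.3]
eef_rot: [-0.532, 0.847, -0.0, 0.0]
force: [0.1, -0.5, -0.1]
grip_width: 85.3
```

```bash
python3 -c "
from h import *
go((610,-124,120),154)
for n,b in(('side',(220,120,360,300)),('top',(265,120,405,240))):
    x0,y0,x1,y1=b; cv2.imwrite('pics/'+n+'1.png',cv2.resize(camera(n)[y0:y1,x0:x1,::-1],None,fx=3.3,fy=3.3,interpolation=2))
"; python3 -c "
import cv2,numpy as np
a=cv2.imread('pics/side1.png');b=cv2.imread('pics/top1.png')
b=cv2.copyMakeBorder(b,0,a.shape[0]-b.shape[0],0,0,0)
c=np.hstack([a,b]);cv2.imwrite('pics/c1.png',cv2.resize(c,None,fx=.86,fy=.86))"
```

```text
t 4.6 pos [ 608.3 -123.   231.3] jawyaw 154.3 tz [ 0. -0. -1.] F [ 0.1 -0.5 -0.1] M [0.02 0.07 0.03] w 85.3 q [-0.3   0.27 -0.04  1.27  0.   -1.43]
tool dp [  0.2  -2.  111.3] rows 3.0 per row [ 0.1 -0.7 37.1]
 yaw 154 rotvec [-0.   0.   0.3] rows 1.0
 yaw 334 rotvec [  -0.    -0.  -179.7] rows 26.0
```

View pics/c1.png

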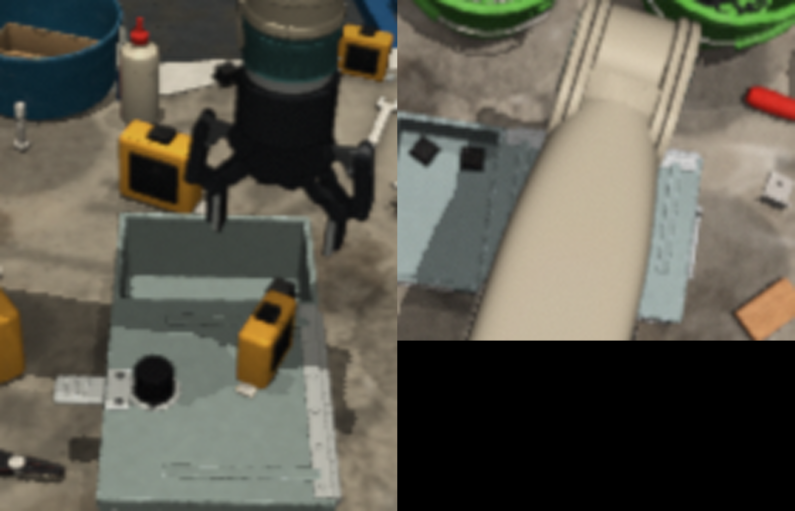

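Candidates for the tape: on the cover (top 325,182), left of the chest (217,199), front (284,261), far back left (153,115). The cover one is standing behind the knob and smallest in the masks, so that is the choice, confirmed in the crop. Descending.

Emit:
servo_tool([
  {"fingers": 0, "dp": [0, -1, 20], "rot": [0, 0, 0]},
  {"fingers": 0, "dp": [0, -1, 20], "rot": [0, 0, 0]},
  {"fingers": 0, "dp": [0, 0, 20], "rot": [0, 0, 0]},
  {"fingers": 0, "dp": [0, 0, 20], "rot": [0, 0, 0]},
  {"fingers": 0, "dp": [0, 0, 15], "rot": [0, 0, 0]},
  {"fingers": 0, "dp": [0, 0, 15], "rot": [0, 0, 0]},
  {"fingers": 0, "dp": [0, 0, 0], "rot": [0, 0, 0]},
])

```text
time_s: 5.28
tool_pos: [607.4, -123.0, 117.7]
eef_rot: [-0.529, 0.849, 0.002, -0.002]
force: [-0.9, 0.2, -0.7]
grip_width: 85.2
```

```bash
python3 -c "
from h import *
st()
x0,y0,x1,y1=220,150,360,300; cv2.imwrite('pics/side2.png',cv2.resize(camera('side')[y0:y1,x0:x1,::-1],None,fx=4,fy=4,interpolation=2))
"
```

```text
t 5.28 pos [ 607.4 -123.   117.7] jawyaw 153.8 tz [-0.006  0.002 -1.   ] F [-0.9  0.2 -0.7] M [-0.06  0.07  0.01] w 85.2 q [-0.3   0.35 -0.18  1.05 -0.   -1.42]
```

View pics/side2.png

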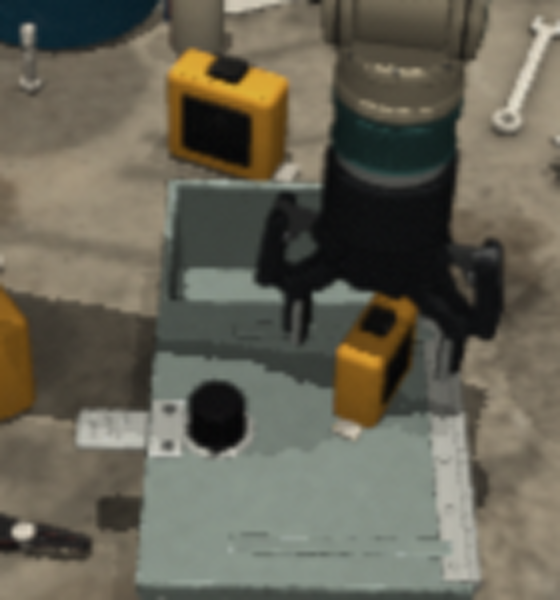

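The fingers straddle the tape, with tips at (298,335) and (450,370). Closing.

Emit:
servo_tool([
  {"fingers": 0.4, "dp": [0, 0, 0], "rot": [0, 0, 0]},
  {"fingers": 0.4, "dp": [0, 0, 0], "rot": [0, 0, 0]},
  {"fingers": 0.4, "dp": [0, 0, 0], "rot": [0, 0, 0]},
  {"fingers": 1, "dp": [0, 0, 0], "rot": [0, 0, 0]},
  {"fingers": 1, "dp": [0, 0, 0], "rot": [0, 0, 0]},
  {"fingers": 1, "dp": [0, 0, 0], "rot": [0, 0, 0]},
  {"fingers": 1, "dp": [0, 0, 0], "rot": [0, 0, 0]},
  {"fingers": 1, "dp": [0, 0, 0], "rot": [0, 0, 0]},
  {"fingers": 1, "dp": [0, 0, 0], "rot": [0, 0, 0]},
])

```text
time_s: 6.08
tool_pos: [610.6, -124.1, 122.6]
eef_rot: [-0.53, 0.848, -0.001, 0.0]
force: [-0.7, -0.2, 5.2]
grip_width: 30.0
```

Emit:
servo_tool([
  {"fingers": 1, "dp": [0, 0, -15], "rot": [0, 0, 0]},
  {"fingers": 1, "dp": [0, 0, -20], "rot": [0, 0, 0]},
  {"fingers": 1, "dp": [0, 0, -20], "rot": [0, 0, 0]},
  {"fingers": 1, "dp": [0, 0, 0], "rot": [0, 0, 0]},
])

```text
time_s: 6.42
tool_pos: [612.5, -124.6, 179.9]
eef_rot: [-0.53, 0.848, -0.003, 0.002]
force: [0.8, -0.3, -1.1]
grip_width: 30.0
```

```bash
python3 -c "
from h import *
X=np.array([573,-89.5,-.1453])
t=T(X,np.array([-22,116,172])); print(t)
go(t,171.7)
x0,y0,x1,y1=220,150,360,300; cv2.imwrite('pics/side3.png',cv2.resize(camera('side')[y0:y1,x0:x1,::-1],None,fx=4,fy=4,interpolation=2))
"
```

```text
[568.0273806   28.46301563 172.        ]
t 6.42 pos [ 612.5 -124.6  179.9] jawyaw 154.0 tz [ 0.006 -0.002 -1.   ] F [ 0.8 -0.3 -1.1] M [-0.03 -0.1  -0.01] w 30.0 q [-0.3   0.3  -0.1   1.16  0.   -1.42]
tool dp [-118.   107.2    7.4] rows 5.0 per row [-23.6  21.4   1.5]
 yaw 171.7 rotvec [ -0.4  -0.  -17.7] rows 3.0
 yaw 351.7 rotvec [ -0.    0.5 162.3] rows 24.0
```

View pics/side3.png

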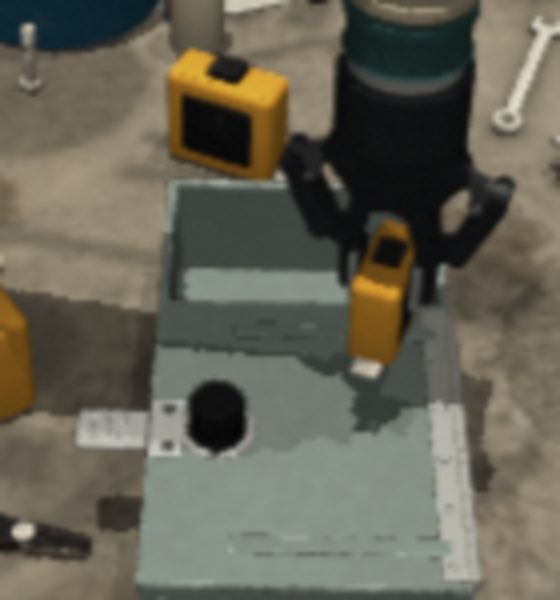

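```bash
python3 -c "
from h import *
s,r=st(); im=camera('side')
m=[q for q in cut_out('tape_measure','side')]
for q in m: print(q['score'],q['at'][1]*560,q['at'][0]*420,q['pixels'].sum())
t=(612.5,-124.6,np.radians(-26))
x0,y0,x1,y1=285,190,345,260;k=8
c=cv2.resize(im[y0:y1,x0:x1,::-1],None,fx=k,fy=k,interpolation=2)
box=np.array([[a*16,b*38.5,150+z] for a in(-1,1) for b in(-1,1) for z in(0,68)])
B=[tuple(int(v) for v in (q-[x0,y0]+.5)*k) for q in proj('side',T(t,box))]
for i in range(8):
  for j in(1,2,4):
    if not i&j: cv2.line(c,B[i],B[i|j],(0,0,255),1)
cv2.imwrite('pics/ov3.png',c)
"
```

```text
t 6.47 pos [ 611.7 -124.4  178. ] jawyaw 154.0 tz [ 0.004 -0.001 -1.   ] F [ 0.6  0.2 -3.2] M [-0.01 -0.01 -0.03] w 29.8 q [-0.3   0.3  -0.11  1.16  0.   -1.42]
0.84 214.48000000000002 232.806 804
0.68 275.184 178.584 801
0.65 311.528 228.396 451
```

View pics/ov3.png

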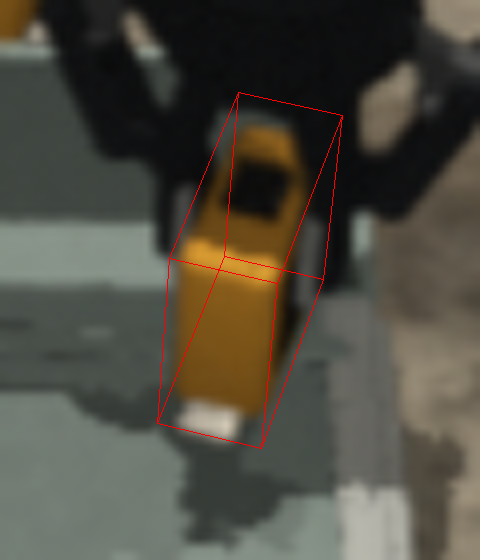

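Emit:
servo_tool([
  {"fingers": 1, "dp": [-19.6, 17.8, 0], "rot": [0, 0, 0]},
  {"fingers": 1, "dp": [-19.6, 17.8, 0], "rot": [0, 0, 0]},
  {"fingers": 1, "dp": [-19.6, 17.8, 0], "rot": [0, 0, 0]},
  {"fingers": 1, "dp": [-19.6, 17.8, 0], "rot": [0, 0, 0]},
  {"fingers": 1, "dp": [-19.6, 17.8, 0], "rot": [0, 0, 0]},
  {"fingers": 1, "dp": [-19.6, 17.8, 0], "rot": [0, 0, 0]},
  {"fingers": 1, "dp": [0, 0, 0], "rot": [0, 0, -6]},
  {"fingers": 1, "dp": [0, 0, 0], "rot": [0, 0, -6]},
  {"fingers": 1, "dp": [0, 0, 0], "rot": [0, 0, -5.7]},
  {"fingers": 1, "dp": [0, 0, 0], "rot": [0, 0, 0]},
])

```text
time_s: 7.4
tool_pos: [564.1, 29.1, 174.0]
eef_rot: [-0.655, 0.756, 0.001, -0.001]
force: [-0.6, 0.1, -3.6]
grip_width: 29.7
```

```bash
python3 -c "
from h import *
go((568,28.5,42),171.7)
x0,y0,x1,y1=220,100,360,250; cv2.imwrite('pics/side4.png',cv2.resize(camera('side')[y0:y1,x0:x1,::-1],None,fx=4,fy=4,interpolation=2))
"
```

```text
t 7.4 pos [564.1  29.1 174. ] jawyaw 171.8 tz [-0.004  0.    -1.   ] F [-0.6  0.1 -3.6] M [-0.04  0.03 -0.02] w 29.7 q [-0.06  0.21 -0.24  1.13 -0.   -1.49]
tool dp [ -0.   -4.5 132. ] rows 4.0 per row [-0.  -1.1 33. ]
 yaw 171.7 rotvec [ 0.2 -0.   0.1] rows 1.0
 yaw 351.7 rotvec [   0.     0.4 -179.9] rows 26.0
```

View pics/side4.png

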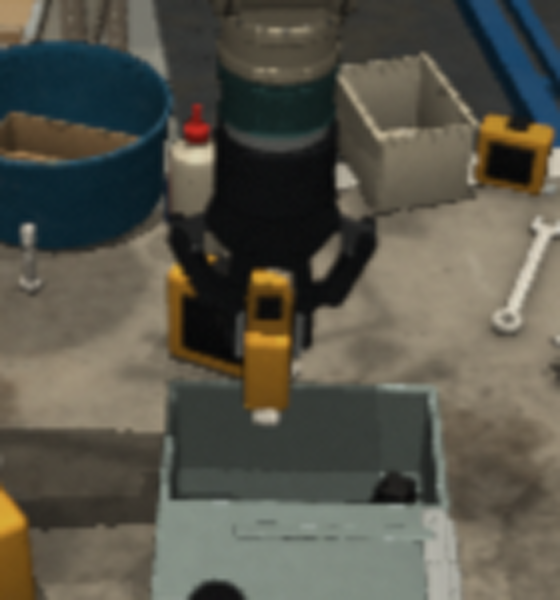

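Emit:
servo_tool([
  {"fingers": 1, "dp": [0, -4, 20], "rot": [0, 0, 0]},
  {"fingers": 1, "dp": [0, 0, 20], "rot": [0, 0, 0]},
  {"fingers": 1, "dp": [0, 0, 20], "rot": [0, 0, 0]},
  {"fingers": 1, "dp": [0, 0, 20], "rot": [0, 0, 0]},
  {"fingers": 1, "dp": [0, 0, 20], "rot": [0, 0, 0]},
  {"fingers": 1, "dp": [0, 0, 15], "rot": [0, 0, 0]},
  {"fingers": 1, "dp": [0, 0, 8], "rot": [0, 0, 0]},
  {"fingers": 1, "dp": [0, 0, 0], "rot": [0, 0, 0]},
])

```text
time_s: 8.12
tool_pos: [567.0, 28.1, 50.4]
eef_rot: [-0.653, 0.757, 0.002, -0.002]
force: [-1.3, -0.9, -3.6]
grip_width: 29.8
```

Emit:
servo_tool([
  {"fingers": 1, "dp": [0, 0, 5], "rot": [0, 0, 0]},
  {"fingers": 1, "dp": [0, 0, 3], "rot": [0, 0, 0]},
  {"fingers": 1, "dp": [0, 0, 0], "rot": [0, 0, 0]},
])

```text
time_s: 8.37
tool_pos: [570.1, 28.0, 45.6]
eef_rot: [-0.654, 0.757, -0.0, 0.0]
force: [-0.1, -0.3, -2.7]
grip_width: 30.1
```

```bash
python3 -c "
from h import *
st()
x0,y0,x1,y1=220,130,360,280; cv2.imwrite('pics/side5.png',cv2.resize(camera('side')[y0:y1,x0:x1,::-1],None,fx=4,fy=4,interpolation=2))
"
```

```text
t 8.37 pos [570.1  28.   45.6] jawyaw 171.6 tz [ 0.001 -0.    -1.   ] F [-0.1 -0.3 -2.7] M [-0.01  0.06  0.04] w 30.1 q [-0.06  0.34 -0.36  0.86 -0.   -1.49]
```

View pics/side5.png

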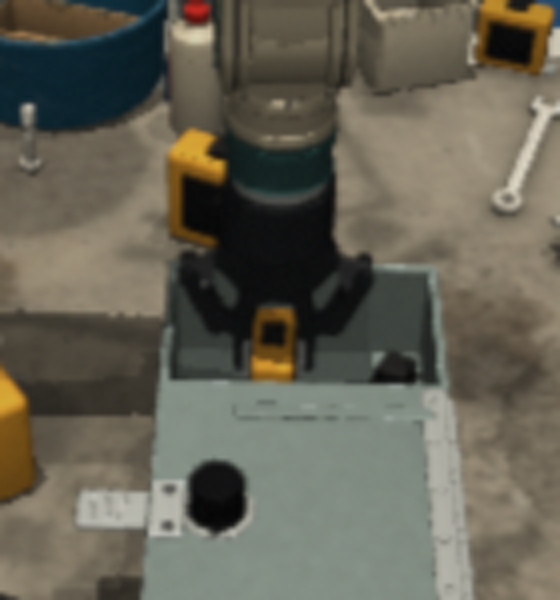

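Emit:
servo_tool([
  {"fingers": 1, "dp": [0, 0, 3], "rot": [0, 0, 0]},
  {"fingers": 1, "dp": [0, 0, 2], "rot": [0, 0, 0]},
  {"fingers": 1, "dp": [0, 0, 2], "rot": [0, 0, 0]},
  {"fingers": 1, "dp": [0, 0, 0], "rot": [0, 0, 0]},
])

```text
time_s: 8.75
tool_pos: [569.4, 28.1, 38.0]
eef_rot: [-0.654, 0.757, 0.0, -0.0]
force: [-0.5, -0.3, -2.2]
grip_width: 30.1
```

Emit:
servo_tool([
  {"fingers": 1, "dp": [0, 0, 1], "rot": [0, 0, 0]},
  {"fingers": 1, "dp": [0, 0, 1], "rot": [0, 0, 0]},
  {"fingers": 1, "dp": [0, 0, 1], "rot": [0, 0, 0]},
  {"fingers": 1, "dp": [0, 0, 0], "rot": [0, 0, 0]},
])

```text
time_s: 9.08
tool_pos: [569.6, 27.9, 37.6]
eef_rot: [-0.654, 0.757, -0.0, -0.0]
force: [-5.4, -0.5, 12.6]
grip_width: 29.9
```

Contact with the floor at z≈38. Releasing with a small opening, then going straight up.

Emit:
servo_tool([
  {"fingers": 0.5, "dp": [0, 0, 0], "rot": [0, 0, 0]},
  {"fingers": 0.3, "dp": [0, 0, 0], "rot": [0, 0, 0]},
  {"fingers": 0.3, "dp": [0, 0, 0], "rot": [0, 0, 0]},
  {"fingers": 0.3, "dp": [0, 0, 0], "rot": [0, 0, 0]},
  {"fingers": 0.3, "dp": [0, 0, 0], "rot": [0, 0, 0]},
  {"fingers": 0.3, "dp": [0, 0, 0], "rot": [0, 0, 0]},
])

```text
time_s: 9.58
tool_pos: [569.6, 28.1, 35.1]
eef_rot: [-0.654, 0.757, 0.0, -0.0]
force: [0.4, 0.4, 0.5]
grip_width: 60.2
```

Emit:
servo_tool([
  {"fingers": 0.3, "dp": [0, 0, -10], "rot": [0, 0, 0]},
  {"fingers": 0.3, "dp": [0, 0, -20], "rot": [0, 0, 0]},
  {"fingers": 0.3, "dp": [0, 0, -30], "rot": [0, 0, 0]},
  {"fingers": 0.3, "dp": [0, 0, -30], "rot": [0, 0, 0]},
  {"fingers": 0.3, "dp": [0, 0, -30], "rot": [0, 0, 0]},
  {"fingers": 0.3, "dp": [0, 0, -20], "rot": [0, 0, 0]},
])

```text
time_s: 10.08
tool_pos: [571.1, 28.0, 179.3]
eef_rot: [-0.654, 0.757, -0.002, 0.002]
force: [0.3, 0.4, 0.6]
grip_width: 59.8
```

```bash
python3 -c "
from h import *
X=np.array([573,-89.5,-.1453])
t=T(X,np.array([-122,-60,180])); print(t)
go(t,81.7)
for n,b in(('side',(220,130,360,280)),('top',(235,130,375,280))):
    x0,y0,x1,y1=b; cv2.imwrite('pics/'+n+'6.png',cv2.resize(camera(n)[y0:y1,x0:x1,::-1],None,fx=2.8,fy=2.8,interpolation=2))
a=np.hstack([cv2.imread('pics/side6.png'),cv2.imread('pics/top6.png')]); cv2.imwrite('pics/c6.png',a)
"
```

```text
[ 443.59821684 -131.20345927  180.        ]
t 10.08 pos [571.1  28.  179.3] jawyaw 171.7 tz [ 0.004 -0.    -1.   ] F [0.3 0.4 0.6] M [ 0.01 -0.05 -0.03] w 59.8 q [-0.06  0.21 -0.22  1.13  0.   -1.49]
tool dp [176.  103.1  -1.2] rows 6.0 per row [29.3 17.2 -0.2]
 yaw 81.7 rotvec [-0.2  0.2 90. ] rows 13.0
 yaw 261.7 rotvec [ -0.2  -0.2 -90. ] rows 13.0
```

View pics/c6.png

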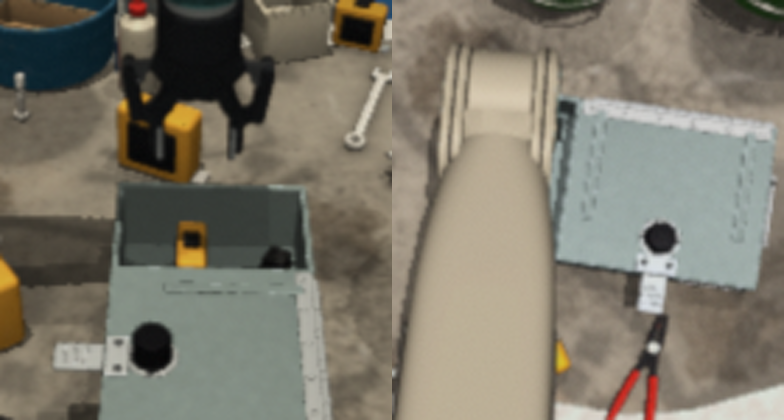

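Tape stands in the bay, side picture (192,245) of the crop, clear of the caps. Going to the tab.

Emit:
servo_tool([
  {"fingers": 0.3, "dp": [29.3, 17.2, 0], "rot": [0, 0, 0]},
  {"fingers": 0.3, "dp": [29.3, 17.2, 0], "rot": [0, 0, 0]},
  {"fingers": 0.3, "dp": [29.3, 17.2, 0], "rot": [0, 0, 0]},
  {"fingers": 0.3, "dp": [29.3, 17.2, 0], "rot": [0, 0, 0]},
  {"fingers": 0.3, "dp": [29.3, 17.2, 0], "rot": [0, 0, 0]},
  {"fingers": 0.3, "dp": [29.3, 17.2, 0], "rot": [0, 0, 0]},
])

```text
time_s: 10.68
tool_pos: [440.3, -131.5, 174.8]
eef_rot: [-0.654, 0.756, 0.0, -0.0]
force: [0.3, -0.3, -0.5]
grip_width: 59.7
```

Emit:
servo_tool([
  {"fingers": 0.3, "dp": [0, 0, 0], "rot": [0, 0, 7]},
  {"fingers": 0.3, "dp": [0, 0, 0], "rot": [0, 0, 7]},
  {"fingers": 0.3, "dp": [0, 0, 0], "rot": [0, 0, 7]},
  {"fingers": 0.3, "dp": [0, 0, 0], "rot": [0, 0, 7]},
  {"fingers": 0.3, "dp": [0, 0, 0], "rot": [0, 0, 7]},
  {"fingers": 0.3, "dp": [0, 0, 0], "rot": [0, 0, 7]},
  {"fingers": 0.3, "dp": [0, 0, 0], "rot": [0, 0, 7]},
  {"fingers": 0.3, "dp": [0, 0, 0], "rot": [0, 0, 7]},
  {"fingers": 0.3, "dp": [0, 0, 0], "rot": [0, 0, 7]},
  {"fingers": 0.3, "dp": [0, 0, 0], "rot": [0, 0, 7]},
  {"fingers": 0.3, "dp": [0, 0, 0], "rot": [0, 0, 7]},
  {"fingers": 0.3, "dp": [0, 0, 0], "rot": [0, 0, 7]},
])

```text
time_s: 11.68
tool_pos: [441.4, -130.6, 174.7]
eef_rot: [0.023, 1.0, 0.0, -0.001]
force: [-0.2, -0.7, 0.3]
grip_width: 59.8
```

Emit:
servo_tool([
  {"fingers": 0.3, "dp": [0, 0, 0], "rot": [0, 0, 6]},
  {"fingers": 0.3, "dp": [0, 0, 0], "rot": [0, 0, 0]},
])

```text
time_s: 11.85
tool_pos: [441.5, -130.6, 174.7]
eef_rot: [0.073, 0.997, 0.0, -0.001]
force: [-1.4, 0.2, 0.1]
grip_width: 60.0
```

```bash
python3 -c "
from h import *
go((443.6,-131.2,72),81.7)
for n,b in(('side',(180,150,320,300)),('top',(265,150,405,300))):
    x0,y0,x1,y1=b; cv2.imwrite('pics/'+n+'7.png',cv2.resize(camera(n)[y0:y1,x0:x1,::-1],None,fx=2.8,fy=2.8,interpolation=2))
a=np.hstack([cv2.imread('pics/side7.png'),cv2.imread('pics/top7.png')]); cv2.imwrite('pics/c7.png',a)
"
```

```text
t 11.85 pos [ 441.5 -130.6  174.7] jawyaw 81.6 tz [-0.001  0.001 -1.   ] F [-1.4  0.2  0.1] M [-0.03 -0.    0.03] w 60.0 q [-0.43  0.02 -0.45  1.1   0.   -0.28]
tool dp [ -2.3  -0.3 102.7] rows 3.0 per row [-0.8 -0.1 34.2]
 yaw 81.7 rotvec [ 0.  -0.1 -0.1] rows 1.0
 yaw 261.7 rotvec [-1.000e-01 -0.000e+00  1.799e+02] rows 26.0
```

View pics/c7.png

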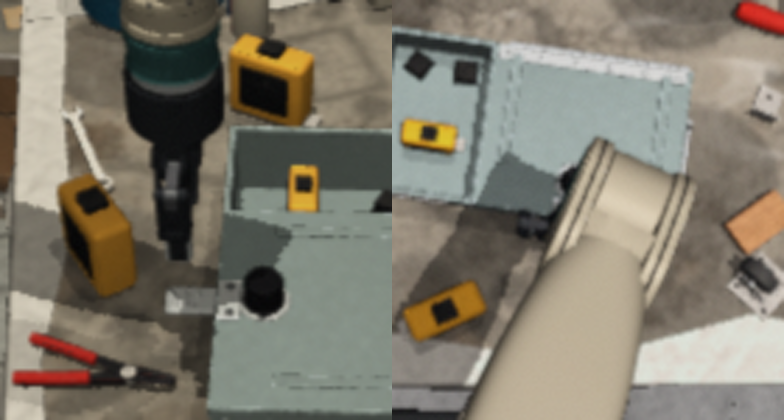

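Emit:
servo_tool([
  {"fingers": 0.3, "dp": [-2, 0, 20], "rot": [0, 0, 0]},
  {"fingers": 0.3, "dp": [0, 0, 20], "rot": [0, 0, 0]},
  {"fingers": 0.3, "dp": [0, 0, 15], "rot": [0, 0, 0]},
  {"fingers": 0.3, "dp": [0, 0, 15], "rot": [0, 0, 0]},
  {"fingers": 0.3, "dp": [0, 0, 10], "rot": [0, 0, 0]},
  {"fingers": 0.3, "dp": [0, 0, 10], "rot": [0, 0, 0]},
  {"fingers": 0.3, "dp": [0, 0, 10], "rot": [0, 0, 0]},
  {"fingers": 0.3, "dp": [0, 0, 2], "rot": [0, 0, 0]},
  {"fingers": 0.3, "dp": [0, 0, 0], "rot": [0, 0, 0]},
])

```text
time_s: 12.7
tool_pos: [443.6, -131.0, 72.7]
eef_rot: [0.072, 0.997, 0.0, -0.001]
force: [0.2, 0.4, 0.1]
grip_width: 59.6
```

```bash
python3 -c "
from h import *
st()
x0,y0,x1,y1=200,170,320,300; cv2.imwrite('pics/side8.png',cv2.resize(camera('side')[y0:y1,x0:x1,::-1],None,fx=4.5,fy=4.5,interpolation=2))
"
```

```text
t 12.7 pos [ 443.6 -131.    72.7] jawyaw 81.7 tz [-0.001  0.001 -1.   ] F [0.2 0.4 0.1] M [ 0.   -0.01 -0.02] w 59.6 q [-0.43  0.14 -0.57  0.87  0.   -0.28]
```

View pics/side8.png

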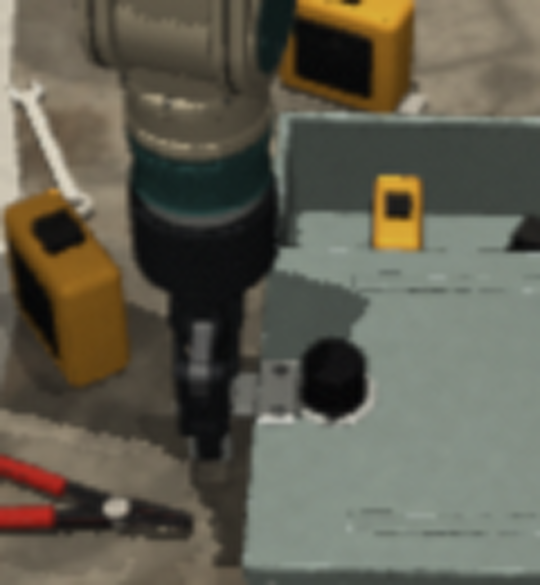

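Emit:
servo_tool([
  {"fingers": 0.5, "dp": [0, 0, 0], "rot": [0, 0, 0]},
  {"fingers": 0.6, "dp": [0, 0, 0], "rot": [0, 0, 0]},
  {"fingers": 0.7, "dp": [0, 0, 0], "rot": [0, 0, 0]},
  {"fingers": 1, "dp": [0, 0, 0], "rot": [0, 0, 0]},
  {"fingers": 1, "dp": [0, 0, 0], "rot": [0, 0, 0]},
  {"fingers": 1, "dp": [0, 0, 0], "rot": [0, 0, 0]},
  {"fingers": 1, "dp": [0, 0, 0], "rot": [0, 0, 0]},
])

```text
time_s: 13.33
tool_pos: [444.9, -131.1, 74.3]
eef_rot: [0.073, 0.997, 0.0, 0.001]
force: [-1.1, 1.1, 6.5]
grip_width: 28.3
```

Emit:
servo_tool([
  {"fingers": 1, "dp": [0, 0, -1], "rot": [0, 0, 0]},
  {"fingers": 1, "dp": [0, 0, -1], "rot": [0, 0, 0]},
  {"fingers": 1, "dp": [0, 0, 0], "rot": [0, 0, 0]},
])

```text
time_s: 13.58
tool_pos: [444.9, -131.1, 75.3]
eef_rot: [0.073, 0.997, 0.0, 0.001]
force: [4.5, 1.4, -4.1]
grip_width: 28.5
```

Emit:
servo_tool([
  {"fingers": 1, "dp": [0, 0, -1], "rot": [0, 0, 0]},
  {"fingers": 1, "dp": [0, 0, -1], "rot": [0, 0, 0]},
  {"fingers": 1, "dp": [0, 0, 0], "rot": [0, 0, 0]},
])

```text
time_s: 13.83
tool_pos: [444.9, -131.1, 77.3]
eef_rot: [0.073, 0.997, 0.0, 0.001]
force: [5.2, 1.5, -5.1]
grip_width: 28.3
```

Emit:
servo_tool([
  {"fingers": 1, "dp": [0, 0, -1], "rot": [0, 0, 0]},
  {"fingers": 1, "dp": [0, 0, -1], "rot": [0, 0, 0]},
  {"fingers": 1, "dp": [0, 0, 0], "rot": [0, 0, 0]},
])

```text
time_s: 14.08
tool_pos: [444.9, -131.1, 79.2]
eef_rot: [0.073, 0.997, 0.0, 0.001]
force: [5.4, 1.2, -5.7]
grip_width: 28.8
```

Emit:
servo_tool([
  {"fingers": 1, "dp": [0, 0, -1], "rot": [0, 0, 0]},
  {"fingers": 1, "dp": [0, 0, 0], "rot": [0, 0, 0]},
])

```text
time_s: 14.25
tool_pos: [444.9, -131.1, 79.5]
eef_rot: [0.073, 0.997, 0.0, 0.001]
force: [7.4, 1.0, -10.3]
grip_width: 28.9
```

Emit:
servo_tool([
  {"fingers": 1, "dp": [0, 0, -1], "rot": [0, 0, 0]},
  {"fingers": 1, "dp": [0, 0, 0], "rot": [0, 0, 0]},
])

```text
time_s: 14.42
tool_pos: [444.9, -131.1, 79.8]
eef_rot: [0.073, 0.997, 0.0, 0.001]
force: [9.5, 0.6, -16.7]
grip_width: 28.7
```

The cover stopped after about 5 mm and the force climbed from 5 to 17 N, so it is caught. Letting it down and releasing.

Emit:
servo_tool([
  {"fingers": 1, "dp": [0, 0, 2], "rot": [0, 0, 0]},
  {"fingers": 1, "dp": [0, 0, 2], "rot": [0, 0, 0]},
  {"fingers": 1, "dp": [0, 0, 2], "rot": [0, 0, 0]},
  {"fingers": 1, "dp": [0, 0, 1.5], "rot": [0, 0, 0]},
  {"fingers": 1, "dp": [0, 0, 0], "rot": [0, 0, 0]},
])

```text
time_s: 14.83
tool_pos: [444.8, -131.1, 74.4]
eef_rot: [0.073, 0.997, 0.0, 0.001]
force: [3.5, 2.7, 1.5]
grip_width: 28.7
```

Emit:
servo_tool([
  {"fingers": 0.3, "dp": [0, 0, 0], "rot": [0, 0, 0]},
  {"fingers": 0.3, "dp": [0, 0, 0], "rot": [0, 0, 0]},
  {"fingers": 0.3, "dp": [0, 0, 0], "rot": [0, 0, 0]},
  {"fingers": 0.3, "dp": [0, 0, 0], "rot": [0, 0, 0]},
  {"fingers": 0.3, "dp": [0, 0, 0], "rot": [0, 0, 0]},
])

```text
time_s: 15.25
tool_pos: [443.6, -131.3, 73.7]
eef_rot: [0.073, 0.997, -0.0, -0.0]
force: [-0.2, 1.1, 0.6]
grip_width: 59.8
```

Emit:
servo_tool([
  {"fingers": 0.3, "dp": [0, 0, -15], "rot": [0, 0, 0]},
  {"fingers": 0.3, "dp": [0, 0, -25], "rot": [0, 0, 0]},
  {"fingers": 0.3, "dp": [0, 0, -25], "rot": [0, 0, 0]},
  {"fingers": 0.3, "dp": [0, 0, -25], "rot": [0, 0, 0]},
  {"fingers": 0.3, "dp": [0, 0, -10], "rot": [0, 0, 0]},
  {"fingers": 0.3, "dp": [0, 0, 0], "rot": [0, 0, 0]},
])

```text
time_s: 15.75
tool_pos: [446.1, -132.3, 176.5]
eef_rot: [0.073, 0.997, -0.001, 0.003]
force: [-0.4, -0.2, 0.2]
grip_width: 60.0
```

```bash
python3 -c "
from h import *
st()
for n in('top','side'):
    camera(n)
    for r in place_of('knob_top',n)[:2]+place_of('tape_measure',n): print(n,r['score'],np.array([r['at'][1]*560,r['at'][0]*420]).round(1),onz(n,r['at'],122).round(1))
X=np.array([573,-89.5,-.1453])
t=T(X,np.array([-55,-60,122])); print(t,proj('side',t),proj('top',t))
go((508,-140.6,174),81.7)
x0,y0,x1,y1=200,170,340,300; cv2.imwrite('pics/side9.png',cv2.resize(camera('side')[y0:y1,x0:x1,::-1],None,fx=4.5,fy=4.5,interpolation=2))
"
```

```text
t 15.75 pos [ 446.1 -132.3  176.5] jawyaw 81.7 tz [ 0.005 -0.003 -1.   ] F [-0.4 -0.2  0.2] M [0.01 0.01 0.05] w 60.0 q [-0.43  0.03 -0.44  1.1  -0.   -0.28]
top 0.94 [331.1 212.5] [ 512.8 -141.6  122. ]
top 0.36 [279.5 197. ] [563.6  23.1 122. ]
top 0.84 [281.9 264.2] [349.4  15.9 122. ]
top 0.78 [217.3 197.1] [564.1 223.5 122. ]
top 0.54 [275.2 200.5] [552.2  37.  122. ]
side 0.91 [274.2 251. ] [ 509.9 -145.3  122. ]
side 0.85 [214.8 245.7] [ 367.8 -110.2  122. ]
side 0.75 [277.9 191.8] [548.   77.6 122. ]
side 0.6 [283.2 237. ] [ 538.2 -100.9  122. ]
[ 509.89220525 -140.90434069  122.        ] [[273.92934648 249.66106959]] [[330.9293995 213.4294141]]
t 16.05 pos [ 442.8 -130.7  172. ] jawyaw 81.7 tz [-0.003  0.001 -1.   ] F [-0.1 -0.1  0. ] M [-0.01  0.09  0.05] w 59.5 q [-0.43  0.03 -0.45  1.1  -0.   -0.28]
tool dp [-66.   -0.4  -2.2] rows 2.0 per row [-33.   -0.2  -1.1]
 yaw 81.7 rotvec [ 0.1 -0.2 -0. ] rows 1.0
 yaw 261.7 rotvec [-3.0e-01 -1.0e-01  1.8e+02] rows 26.0
```

View pics/side9.png

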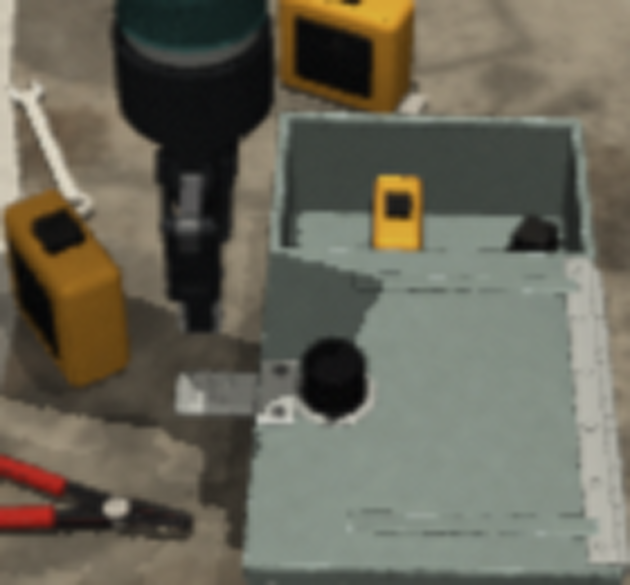

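Emit:
servo_tool([
  {"fingers": 0.3, "dp": [-23, -0.3, 0], "rot": [0, 0, 0]},
  {"fingers": 0.3, "dp": [-23, -0.3, 0], "rot": [0, 0, 0]},
  {"fingers": 0.3, "dp": [-22.6, -0.3, 0], "rot": [0, 0, 0]},
  {"fingers": 0.3, "dp": [0, 0, 0], "rot": [0, 0, 0]},
  {"fingers": 0.3, "dp": [0, 0, 0], "rot": [0, 0, 0]},
])

```text
time_s: 16.52
tool_pos: [512.1, -142.0, 172.8]
eef_rot: [0.072, 0.997, 0.0, -0.001]
force: [-0.1, -0.1, -0.5]
grip_width: 59.9
```

```bash
python3 -c "
from h import *
go((510.5,-141.5,100),81.7)
x0,y0,x1,y1=200,170,340,300; cv2.imwrite('pics/side10.png',cv2.resize(camera('side')[y0:y1,x0:x1,::-1],None,fx=4.5,fy=4.5,interpolation=2))
"
```

```text
t 16.52 pos [ 512.1 -142.   172.8] jawyaw 81.7 tz [-0.002  0.001 -1.   ] F [-0.1 -0.1 -0.5] M [0.04 0.04 0.02] w 59.9 q [-0.39  0.15 -0.31  1.11 -0.   -0.25]
tool dp [ 1.5  0.3 72.8] rows 2.0 per row [ 0.7  0.1 36.4]
 yaw 81.7 rotvec [ 0.  -0.1 -0. ] rows 1.0
 yaw 261.7 rotvec [ -0.2  -0.  180. ] rows 26.0
```

View pics/side10.png

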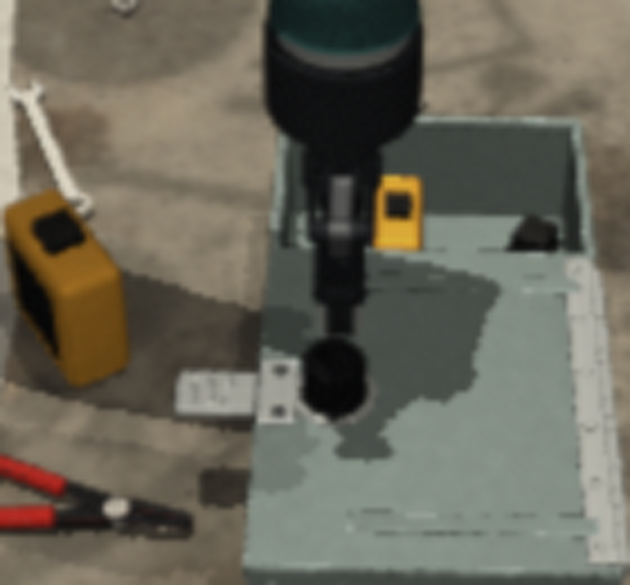

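Emit:
servo_tool([
  {"fingers": 0.3, "dp": [1, 0, 20], "rot": [0, 0, 0]},
  {"fingers": 0.3, "dp": [0, 0, 20], "rot": [0, 0, 0]},
  {"fingers": 0.3, "dp": [0, 0, 15], "rot": [0, 0, 0]},
  {"fingers": 0.3, "dp": [0, 0, 8], "rot": [0, 0, 0]},
  {"fingers": 0.3, "dp": [0, 0, 6], "rot": [0, 0, 0]},
  {"fingers": 0.3, "dp": [0, 0, 0], "rot": [0, 0, 0]},
  {"fingers": 0.3, "dp": [0, 0, 0], "rot": [0, 0, 0]},
])

```text
time_s: 17.15
tool_pos: [510.7, -141.9, 105.1]
eef_rot: [0.073, 0.997, -0.0, 0.0]
force: [-0.5, -0.0, -0.1]
grip_width: 59.6
```

```bash
python3 -c "
from h import *
st()
x0,y0,x1,y1=230,190,330,300; cv2.imwrite('pics/side11.png',cv2.resize(camera('side')[y0:y1,x0:x1,::-1],None,fx=5,fy=5,interpolation=2))
"
```

```text
t 17.15 pos [ 510.7 -141.9  105.1] jawyaw 81.7 tz [ 0. -0. -1.] F [-0.5 -0.  -0.1] M [-0.06  0.06 -0.03] w 59.6 q [-0.39  0.21 -0.39  0.96 -0.   -0.25]
```

View pics/side11.png

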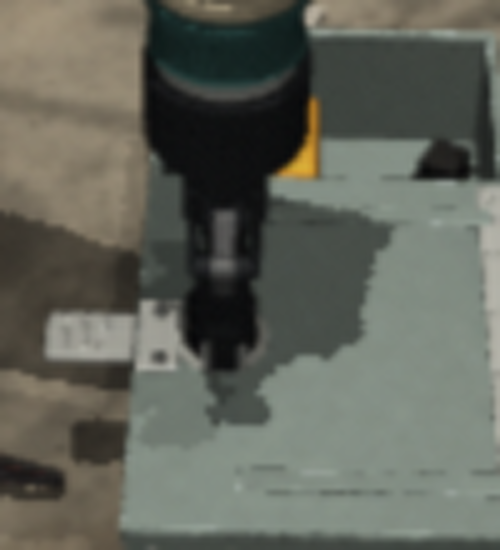

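Emit:
servo_tool([
  {"fingers": 0.3, "dp": [0, 0, 5], "rot": [0, 0, 0]},
  {"fingers": 0.5, "dp": [0, 0, 0], "rot": [0, 0, 0]},
  {"fingers": 0.6, "dp": [0, 0, 0], "rot": [0, 0, 0]},
  {"fingers": 1, "dp": [0, 0, 0], "rot": [0, 0, 0]},
  {"fingers": 1, "dp": [0, 0, 0], "rot": [0, 0, 0]},
  {"fingers": 1, "dp": [0, 0, 0], "rot": [0, 0, 0]},
  {"fingers": 1, "dp": [0, 0, 0], "rot": [0, 0, 0]},
])

```text
time_s: 17.78
tool_pos: [511.1, -141.3, 100.4]
eef_rot: [0.072, 0.997, 0.001, 0.0]
force: [-2.0, 3.3, 5.5]
grip_width: 32.3
```

Emit:
servo_tool([
  {"fingers": 1, "dp": [0, 0, 0], "rot": [0, 0, 5]},
  {"fingers": 1, "dp": [0, 0, 0], "rot": [0, 0, 5]},
  {"fingers": 1, "dp": [0, 0, 0], "rot": [0, 0, 0]},
])

```text
time_s: 18.03
tool_pos: [511.0, -141.7, 100.4]
eef_rot: [0.161, 0.987, 0.0, 0.0]
force: [-1.2, 2.1, 5.9]
grip_width: 32.2
```

```bash
python3 -c "
from h import *
st()"
```

```text
t 18.03 pos [ 511.  -141.7  100.4] jawyaw 71.5 tz [ 0.  0. -1.] F [-1.2  2.1  5.9] M [ 0.49  0.33 -0.09] w 32.2 q [-0.39  0.22 -0.4   0.95  0.   -0.07]
```

Gripped at 32 mm and turning freely (moment about 0.09 N m). Completing the quarter turn: 80 more degrees.

Emit:
servo_tool([
  {"fingers": 1, "dp": [0, 0, 0], "rot": [0, 0, 7]},
  {"fingers": 1, "dp": [0, 0, 0], "rot": [0, 0, 7]},
  {"fingers": 1, "dp": [0, 0, 0], "rot": [0, 0, 7]},
  {"fingers": 1, "dp": [0, 0, 0], "rot": [0, 0, 7]},
  {"fingers": 1, "dp": [0, 0, 0], "rot": [0, 0, 7]},
  {"fingers": 1, "dp": [0, 0, 0], "rot": [0, 0, 7]},
  {"fingers": 1, "dp": [0, 0, 0], "rot": [0, 0, 7]},
  {"fingers": 1, "dp": [0, 0, 0], "rot": [0, 0, 7]},
  {"fingers": 1, "dp": [0, 0, 0], "rot": [0, 0, 7]},
  {"fingers": 1, "dp": [0, 0, 0], "rot": [0, 0, 7]},
  {"fingers": 1, "dp": [0, 0, 0], "rot": [0, 0, 7]},
  {"fingers": 1, "dp": [0, 0, 0], "rot": [0, 0, 3]},
])

```text
time_s: 19.03
tool_pos: [508.4, -143.3, 100.4]
eef_rot: [0.758, 0.652, -0.003, -0.0]
force: [-7.7, -2.1, 9.6]
grip_width: 31.8
```

Emit:
servo_tool([
  {"fingers": 1, "dp": [0, 0, 0], "rot": [0, 0, 0]},
  {"fingers": 1, "dp": [0, 0, 0], "rot": [0, 0, 0]},
])

```text
time_s: 19.2
tool_pos: [508.4, -143.3, 100.4]
eef_rot: [0.757, 0.653, -0.003, -0.0]
force: [-7.6, -3.0, 9.2]
grip_width: 32.0
```

```bash
python3 -c "
from h import *
st()"
```

```text
t 19.2 pos [ 508.4 -143.3  100.4] jawyaw -8.4 tz [-0.005 -0.004 -1.   ] F [-7.6 -3.   9.2] M [-0.38  1.57  0.  ] w 32.0 q [-0.39  0.22 -0.4   0.96 -0.01  1.32]
```

Emit:
servo_tool([
  {"fingers": 0.3, "dp": [0, 0, 0], "rot": [0, 0, 0]},
  {"fingers": 0.3, "dp": [0, 0, 0], "rot": [0, 0, 0]},
  {"fingers": 0.3, "dp": [0, 0, 0], "rot": [0, 0, 0]},
  {"fingers": 0.3, "dp": [0, 0, 0], "rot": [0, 0, 0]},
  {"fingers": 0.3, "dp": [0, 0, -15], "rot": [0, 0, 0]},
  {"fingers": 0.3, "dp": [0, 0, -25], "rot": [0, 0, 0]},
  {"fingers": 0.3, "dp": [0, 0, -25], "rot": [0, 0, 0]},
  {"fingers": 0.3, "dp": [0, 0, -10], "rot": [0, 0, 0]},
])

```text
time_s: 19.87
tool_pos: [513.0, -142.6, 178.0]
eef_rot: [0.756, 0.654, 0.001, 0.002]
force: [0.2, -0.4, 0.2]
grip_width: 59.5
```

Emit:
servo_tool([
  {"fingers": 0.3, "dp": [0, 0, 0], "rot": [0, 0, -7]},
  {"fingers": 0.3, "dp": [0, 0, 0], "rot": [0, 0, -7]},
  {"fingers": 0.3, "dp": [0, 0, 0], "rot": [0, 0, -7]},
  {"fingers": 0.3, "dp": [0, 0, 0], "rot": [0, 0, -7]},
  {"fingers": 0.3, "dp": [0, 0, 0], "rot": [0, 0, -7]},
  {"fingers": 0.3, "dp": [0, 0, 0], "rot": [0, 0, -7]},
  {"fingers": 0.3, "dp": [0, 0, 0], "rot": [0, 0, -7]},
  {"fingers": 0.3, "dp": [0, 0, 0], "rot": [0, 0, -7]},
  {"fingers": 0.3, "dp": [0, 0, 0], "rot": [0, 0, -7]},
  {"fingers": 0.3, "dp": [0, 0, 0], "rot": [0, 0, -7]},
  {"fingers": 0.3, "dp": [0, 0, 0], "rot": [0, 0, -7]},
  {"fingers": 0.3, "dp": [0, 0, 0], "rot": [0, 0, -7]},
])

```text
time_s: 20.87
tool_pos: [510.8, -141.8, 174.1]
eef_rot: [0.122, 0.993, 0.0, -0.0]
force: [-0.9, -1.1, -0.7]
grip_width: 59.9
```

Emit:
servo_tool([
  {"fingers": 0.3, "dp": [0, 0, 0], "rot": [0, 0, -6]},
  {"fingers": 0.3, "dp": [22.5, 0.3, 0], "rot": [0, 0, 0]},
  {"fingers": 0.3, "dp": [22.5, 0.3, 0], "rot": [0, 0, 0]},
  {"fingers": 0.3, "dp": [22.5, 0.3, 0], "rot": [0, 0, 0]},
  {"fingers": 0.3, "dp": [0, 0, 0], "rot": [0, 0, 0]},
])

```text
time_s: 21.28
tool_pos: [439.6, -129.6, 173.3]
eef_rot: [0.073, 0.997, 0.001, -0.003]
force: [-0.7, 0.6, -0.7]
grip_width: 59.7
```

```bash
python3 -c "
from h import *
go((444,-131.2,72),81.7)
x0,y0,x1,y1=200,170,340,300; cv2.imwrite('pics/side12.png',cv2.resize(camera('side')[y0:y1,x0:x1,::-1],None,fx=4.5,fy=4.5,interpolation=2))
"
```

```text
t 21.28 pos [ 439.6 -129.6  173.3] jawyaw 81.7 tz [-0.005  0.002 -1.   ] F [-0.7  0.6 -0.7] M [0.   0.07 0.02] w 59.7 q [-0.43  0.02 -0.45  1.1  -0.   -0.28]
tool dp [ -5.1  -1.1 101.3] rows 3.0 per row [-1.7 -0.4 33.8]
 yaw 81.7 rotvec [ 0.1 -0.3 -0. ] rows 1.0
 yaw 261.7 rotvec [-5.0e-01 -1.0e-01  1.8e+02] rows 26.0
```

View pics/side12.png

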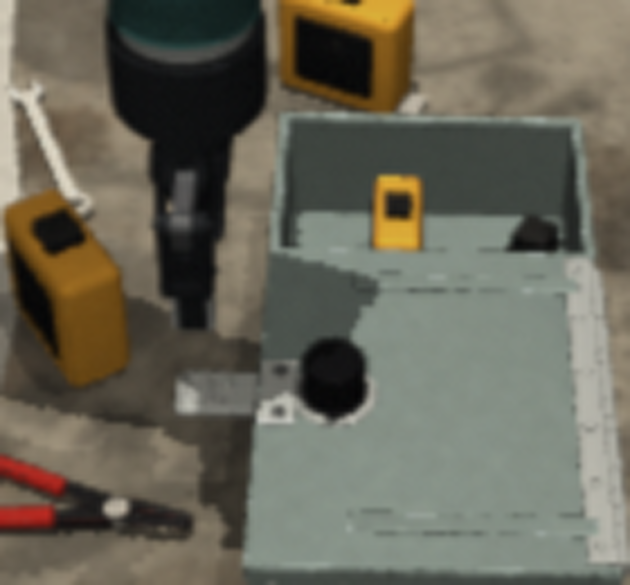

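Emit:
servo_tool([
  {"fingers": 0.3, "dp": [-3, -0.5, 20], "rot": [0, 0, 0]},
  {"fingers": 0.3, "dp": [0, 0, 20], "rot": [0, 0, 0]},
  {"fingers": 0.3, "dp": [0, 0, 15], "rot": [0, 0, 0]},
  {"fingers": 0.3, "dp": [0, 0, 15], "rot": [0, 0, 0]},
  {"fingers": 0.3, "dp": [0, 0, 10], "rot": [0, 0, 0]},
  {"fingers": 0.3, "dp": [0, 0, 10], "rot": [0, 0, 0]},
  {"fingers": 0.3, "dp": [0, 0, 10], "rot": [0, 0, 0]},
  {"fingers": 0.3, "dp": [0, 0, 0], "rot": [0, 0, 0]},
  {"fingers": 0.3, "dp": [0, 0, 0], "rot": [0, 0, 0]},
])

```text
time_s: 22.08
tool_pos: [447.0, -132.0, 74.4]
eef_rot: [0.073, 0.997, 0.0, -0.0]
force: [-0.1, -0.6, 1.3]
grip_width: 59.6
```

Emit:
servo_tool([
  {"fingers": 0.5, "dp": [0, 0, 0], "rot": [0, 0, 0]},
  {"fingers": 0.6, "dp": [0, 0, 0], "rot": [0, 0, 0]},
  {"fingers": 0.7, "dp": [0, 0, 0], "rot": [0, 0, 0]},
  {"fingers": 1, "dp": [0, 0, 0], "rot": [0, 0, 0]},
  {"fingers": 1, "dp": [0, 0, 0], "rot": [0, 0, 0]},
  {"fingers": 1, "dp": [0, 0, 0], "rot": [0, 0, 0]},
  {"fingers": 1, "dp": [0, 0, 0], "rot": [0, 0, 0]},
])

```text
time_s: 22.67
tool_pos: [448.0, -131.6, 76.0]
eef_rot: [0.073, 0.997, 0.001, 0.001]
force: [-0.6, 3.2, 5.5]
grip_width: 28.4
```

Emit:
servo_tool([
  {"fingers": 1, "dp": [0, 0, -1], "rot": [0, 0, 0]},
  {"fingers": 1, "dp": [0, 0, -1], "rot": [0, 0, 0]},
  {"fingers": 1, "dp": [0, 0, -1], "rot": [0, 0, 0]},
  {"fingers": 1, "dp": [0, 0, -1], "rot": [0, 0, 0]},
  {"fingers": 1, "dp": [0, 0, -1], "rot": [0, 0, 0]},
  {"fingers": 1, "dp": [0, 0, 0], "rot": [0, 0, 0]},
])

```text
time_s: 23.17
tool_pos: [448.0, -131.6, 79.6]
eef_rot: [0.072, 0.997, 0.001, 0.001]
force: [4.5, 3.0, -4.4]
grip_width: 28.5
```

Emit:
servo_tool([
  {"fingers": 1, "dp": [0, 0, -1], "rot": [0, 0, 0]},
  {"fingers": 1, "dp": [0, 0, -1], "rot": [0, 0, 0]},
  {"fingers": 1, "dp": [0, 0, -1], "rot": [0, 0, 0]},
  {"fingers": 1, "dp": [0, 0, 0], "rot": [0, 0, 0]},
])

```text
time_s: 23.5
tool_pos: [448.1, -131.6, 82.6]
eef_rot: [0.072, 0.997, 0.001, 0.001]
force: [5.8, 3.6, -6.7]
grip_width: 28.4
```

Emit:
servo_tool([
  {"fingers": 1, "dp": [0, 0, -1], "rot": [0, 0, 0]},
  {"fingers": 1, "dp": [0, 0, -1], "rot": [0, 0, 0]},
  {"fingers": 1, "dp": [0, 0, 0], "rot": [0, 0, 0]},
])

```text
time_s: 23.75
tool_pos: [448.3, -131.6, 84.5]
eef_rot: [0.072, 0.997, 0.001, 0.001]
force: [6.2, 2.8, -6.0]
grip_width: 28.5
```

Emit:
servo_tool([
  {"fingers": 1, "dp": [0, 0, -1], "rot": [0, 0, 0]},
  {"fingers": 1, "dp": [0, 0, -1], "rot": [0, 0, 0]},
  {"fingers": 1, "dp": [0, 0, -1], "rot": [0, 0, 0]},
  {"fingers": 1, "dp": [0, 0, 0], "rot": [0, 0, 0]},
])

```text
time_s: 24.08
tool_pos: [448.4, -131.6, 87.5]
eef_rot: [0.073, 0.997, 0.001, 0.001]
force: [6.2, 2.9, -7.4]
grip_width: 28.2
```

The cover passes 11 mm with a steady force, so it is free. Following the arc.

Emit:
servo_tool([
  {"fingers": 1, "dp": [-1, 0, -10.5], "rot": [0, 0, 0]},
  {"fingers": 1, "dp": [-1.1, 0, -10.6], "rot": [0, 0, 0]},
  {"fingers": 1, "dp": [-2, 0, -10.4], "rot": [0, 0, 0]},
  {"fingers": 1, "dp": [-2.2, 0, -10.4], "rot": [0, 0, 0]},
  {"fingers": 1, "dp": [0, 0, 0], "rot": [0, 0, 0]},
])

```text
time_s: 24.5
tool_pos: [455.2, -132.7, 130.8]
eef_rot: [0.072, 0.997, 0.001, 0.002]
force: [6.3, 4.3, -7.7]
grip_width: 28.6
```

Emit:
servo_tool([
  {"fingers": 1, "dp": [-3, 0, -10.2], "rot": [0, 0, 0]},
  {"fingers": 1, "dp": [-3.3, 0, -10], "rot": [0, 0, 0]},
  {"fingers": 1, "dp": [-4, 0, -9.8], "rot": [0, 0, 0]},
  {"fingers": 1, "dp": [-4.3, 0, -9.7], "rot": [0, 0, 0]},
  {"fingers": 1, "dp": [0, 0, 0], "rot": [0, 0, 0]},
])

```text
time_s: 24.92
tool_pos: [469.9, -135.0, 170.1]
eef_rot: [0.073, 0.997, 0.001, 0.002]
force: [6.4, 2.8, -8.1]
grip_width: 28.1
```

```bash
python3 -c "
from h import *
st()
x0,y0,x1,y1=200,150,340,300; cv2.imwrite('pics/side13.png',cv2.resize(camera('side')[y0:y1,x0:x1,::-1],None,fx=4,fy=4,interpolation=2))
"
```

```text
t 24.92 pos [ 469.9 -135.   170.1] jawyaw 81.7 tz [ 0.004  0.001 -1.   ] F [ 6.4  2.8 -8.1] M [ 0.64 -1.06 -0.34] w 28.1 q [-0.41  0.08 -0.4   1.09  0.   -0.27]
```

View pics/side13.png

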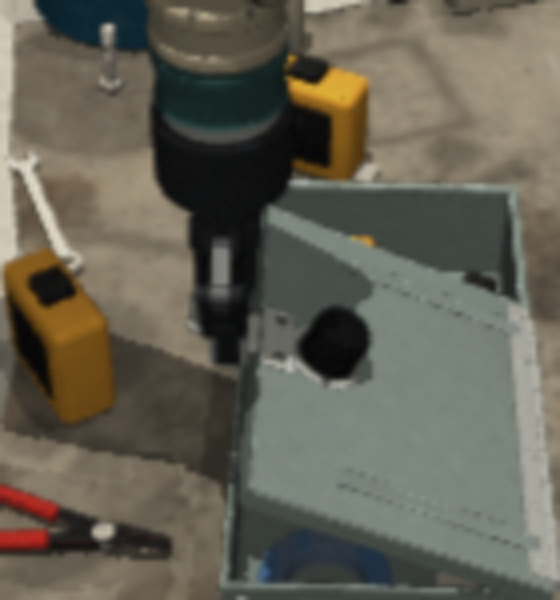

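The cover is open about 25° and the tab is still in the fingers. Carrying on.

Emit:
servo_tool([
  {"fingers": 1, "dp": [-5, 0, -9.4], "rot": [0, 0, 0]},
  {"fingers": 1, "dp": [-5.2, 0, -9.2], "rot": [0, 0, 0]},
  {"fingers": 1, "dp": [-5.8, 0, -8.9], "rot": [0, 0, 0]},
  {"fingers": 1, "dp": [-6.2, 0, -8.6], "rot": [0, 0, 0]},
  {"fingers": 1, "dp": [0, 0, 0], "rot": [0, 0, 0]},
])

```text
time_s: 25.38
tool_pos: [491.2, -138.2, 205.1]
eef_rot: [0.073, 0.997, 0.001, 0.001]
force: [7.1, 3.1, -9.8]
grip_width: 28.7
```

Emit:
servo_tool([
  {"fingers": 1, "dp": [-6.7, 0, -8.2], "rot": [0, 0, 0]},
  {"fingers": 1, "dp": [-7, 0, -8], "rot": [0, 0, 0]},
  {"fingers": 1, "dp": [-7.4, 0, -7.6], "rot": [0, 0, 0]},
  {"fingers": 1, "dp": [-7.8, 0, -7.2], "rot": [0, 0, 0]},
  {"fingers": 1, "dp": [0, 0, 0], "rot": [0, 0, 0]},
])

```text
time_s: 25.8
tool_pos: [519.1, -142.5, 235.0]
eef_rot: [0.073, 0.997, 0.0, -0.001]
force: [4.8, 1.8, -13.0]
grip_width: 28.5
```

```bash
python3 -c "
from h import *
st()
x0,y0,x1,y1=200,150,340,300; cv2.imwrite('pics/side14.png',cv2.resize(camera('side')[y0:y1,x0:x1,::-1],None,fx=4,fy=4,interpolation=2))
"
```

```text
t 25.8 pos [ 519.1 -142.5  235. ] jawyaw 81.6 tz [-0.001  0.001 -1.   ] F [  4.8   1.8 -13. ] M [ 0.22 -0.51 -0.44] w 28.5 q [-0.39  0.12 -0.21  1.24  0.   -0.24]
```

View pics/side14.png

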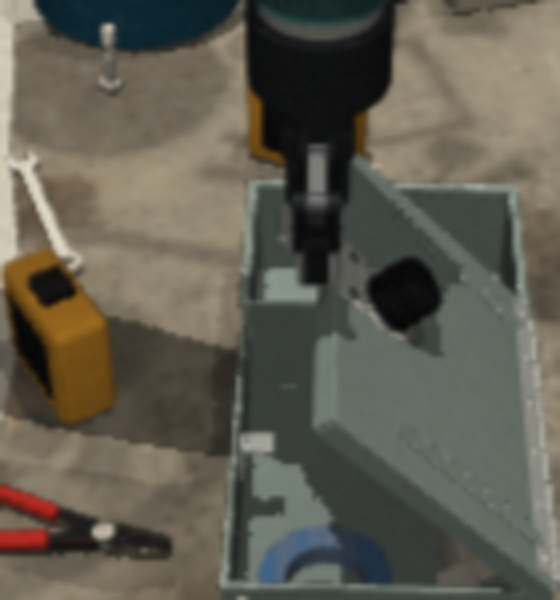

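Emit:
servo_tool([
  {"fingers": 1, "dp": [-6, 0, -4.5], "rot": [0, 0, 0]},
  {"fingers": 1, "dp": [-6, 0, -4.3], "rot": [0, 0, 0]},
  {"fingers": 1, "dp": [0, 0, 0], "rot": [0, 0, 0]},
  {"fingers": 1, "dp": [0, 0, 0], "rot": [0, 0, 0]},
  {"fingers": 1, "dp": [0, 0, 0], "rot": [0, 0, 0]},
  {"fingers": 1, "dp": [0, 0, 0], "rot": [0, 0, 0]},
])

```text
time_s: 26.35
tool_pos: [530.5, -144.3, 244.2]
eef_rot: [0.072, 0.997, 0.0, -0.0]
force: [5.3, 1.5, -14.6]
grip_width: 28.7
```

```bash
cat > chk.py <<'E'
from h import *
s,r=st()
X=np.array([573,-89.5,-.1453])
cx=R.from_euler('z',-X[2]).apply(s['tool_pos']-[X[0],X[1],0]); 
# shut grasp TCP in chest frame
c0=R.from_euler('z',-X[2]).apply(np.array([448,-131.6,76.])-[X[0],X[1],0])
d=cx-[95,-60,91-(91-76)]; d0=c0-[95,-60,76]
print('theta',np.arctan2(d[2],-d[0]),'r',np.hypot(d[0],d[2]),'r0',np.hypot(d0[0],d0[2]))
th=np.arctan2(d[2],-d[0])
im=camera('side'); print([ (round(q['score'],2),(np.array(q['at'])*[420,560]).round(0)) for q in cut_out('tape_measure','side')])
x0,y0,x1,y1=200,140,340,300;k=3.7
c=cv2.resize(im[y0:y1,x0:x1,::-1],None,fx=k,fy=k,interpolation=2)
def P(l,y,th): return T(X,np.array([95-l*np.cos(th),y,91+l*np.sin(th)]))
for t,col in((th,(0,0,255)),(.76,(0,255,255))):
    q=[tuple(int(v) for v in (proj('side',p)[0]-[x0,y0]+.5)*k) for p in(P(0,56,t),P(192,56,t),P(192,-177,t),P(0,-177,t))]
    for i in range(4): cv2.line(c,q[i],q[(i+1)%4],col,1)
cv2.imwrite('pics/chk.png',c)
cv2.imwrite('pics/chktop.png',cv2.resize(camera('top')[130:290,230:430,::-1],None,fx=3,fy=3,interpolation=2))
E
python3 chk.py
```

```text
t 26.35 pos [ 530.5 -144.3  244.2] jawyaw 81.7 tz [-0.  0. -1.] F [  5.3   1.5 -14.6] M [ 0.07 -0.81 -0.14] w 28.7 q [-0.38  0.14 -0.17  1.26  0.   -0.24]
theta 0.915974603397053 r 212.07906974328867 r0 212.58718572556984
[(0.78, array([237., 215.])), (0.68, array([179., 269.])), (0.24, array([166., 227.]))]
```

View pics/chk.png

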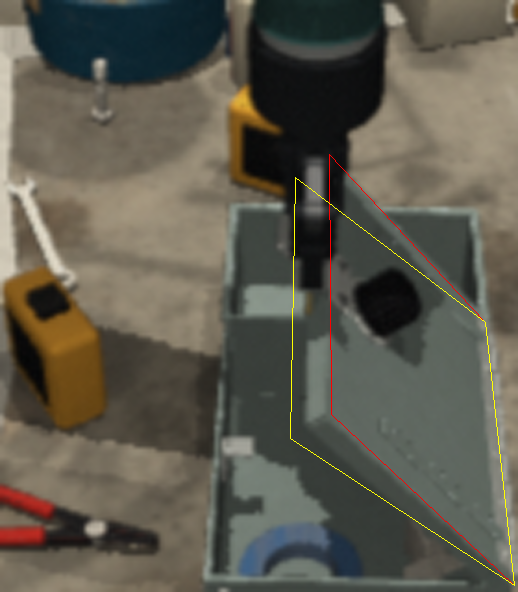

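View pics/chktop.png

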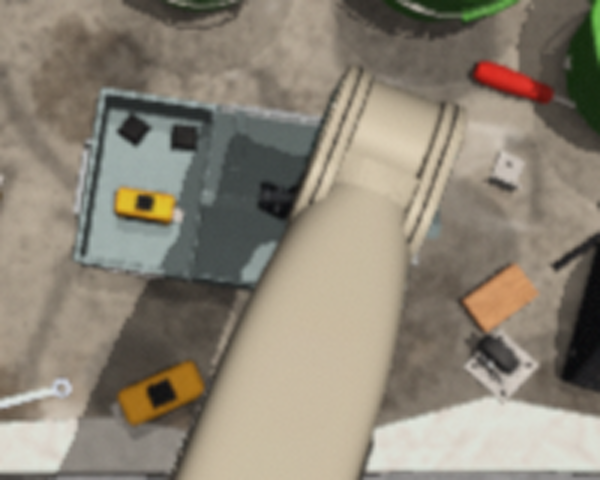

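Emit:
servo_tool([
  {"fingers": 1, "dp": [0, 0, 0], "rot": [0, 0, 0]},
  {"fingers": 1, "dp": [0, 0, 0], "rot": [0, 0, 0]},
  {"fingers": 1, "dp": [0, 0, 0], "rot": [0, 0, 0]},
  {"fingers": 1, "dp": [0, 0, 0], "rot": [0, 0, 0]},
  {"fingers": 1, "dp": [0, 0, 0], "rot": [0, 0, 0]},
  {"fingers": 1, "dp": [0, 0, 0], "rot": [0, 0, 0]},
])

```text
time_s: 27.0
tool_pos: [530.5, -144.3, 244.2]
eef_rot: [0.073, 0.997, 0.0, 0.0]
force: [6.7, 0.2, -15.1]
grip_width: 28.3
```

```bash
python3 -c "
from h import *
st(); print(job.sign_off()); st()"
```

```text
t 27.0 pos [ 530.5 -144.3  244.2] jawyaw 81.7 tz [ 0.  0. -1.] F [  6.7   0.2 -15.1] M [ 0.16 -0.81 -0.07] w 28.3 q [-0.38  0.14 -0.17  1.26  0.   -0.24]
the job is handed in; nothing more can be done
None
the job is handed in; nothing more can be done
```

The tape measure is standing in the open bay, and the cover is raised with its pull tab still in the fingers. I handed the job in at 27 s; the hand-in gives no verdict.

- **Tape measure:** I set it down upright in the middle of the bay's clear front part, let go, and backed out without touching it.
- **Catch:** A gentle tug stopped hard after about 5 mm, with the force rising to about 17 N, so the cover was caught. I let it down, gave the knob a 90° turn, and the second tug rose freely.
- **Last checks:**
  - The tool position puts the cover at about 0.92 rad (52°), and the outline in the side picture agrees to within a few pixels.
  - The tool did not move over the last 0.6 s, and the grip stayed at 28 mm on the tab.
  - The top picture shows the tape upright in the bay clear of the end caps. In the last pictures the bracket and wood block stood where they began. The bolt was in view and standing, and nothing came near the bottle, which the last pictures do not show fully.
- **Did not match expectation:** The pull at the tool ended at about 15 N downward, more than the 2 to 4 N stated for the cover. That is probably a little tension from small arc errors, and it was steady.

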